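# Load the tube mixer and lock its keeper

## Robot

A 6-joint arm with a two-finger parallel gripper is mounted at the origin on a cart in front of the work surface, level with it; the furniture and walls round the work are solid. World frame = base frame: x ahead of the robot, y to its left, z up, the work surface at z = 0. Lengths are in m, angles in rad, forces in N, time in s.
With the tool pointing down it reaches from about 0.325 to 0.875 m from the base axis. Payload 4.4 kg.
Tool frame: the origin (TCP) lies midway between the tips of the shut fingers; the grasp point (between the pads) lies r.grip_depth behind it (r.grip_depth is the distance from the TCP to the grasp point, in m); z points along the fingers, y is the direction in which the jaws open and shut (so a half turn about z gives the same grasp; the last joint's range is limited). The gripper opens to 85 mm and grips with 20 to 120 N. Pads are 22 mm wide; open, the fingers measure 114 mm over their backs; the gripper's body (76 mm by 85 mm) begins 54 mm behind the grasp point. The pads swing forward as they close: fully open they stand 13 mm farther back than shut.
Start: joints at [1.125, 0.207, 1.542, -0, 1.393, -0.15], TCP at [0.167, 0.55, 0.231] pointing down, gripper open.
Joint ranges: [-2.73, 2.73], [-0.86, 2.22], [0.23, 2.46], [-1.11, 4.25], [0.08, 2.63], [-2.82, 2.82]. Speed limits (rad/s): [2.79, 2.79, 3.14, 3.14, 3.14, 3.14].

## Interface

Orientations are given as a 3x3 rotation matrix whose columns are the frame's x, y, z axes.
In Python, from cell import r gives the robot as it stands. The module is installed in compiled form; this text tells all that it offers.
- The arm moves only by the shell command python3 -m crank 'ROWS' [FORCE]. ROWS is text: rows parted by semicolons, each of 7 numbers parted by spaces: the closure, from 0 (fully open) to 1 (shut), then the shift along the tool's x, y, z in m, then the turn, a rotation vector about the tool's x, y, z in degrees. A call has 1 to 12 rows; each row shifts and turns the pose as measured when the row begins, along the tool's axes as they then stand; what a row does not reach is not made up. A row lasts 1/8 s, in which the tool goes at most 62.5 mm and 10.7 degrees, less where a joint would pass 70% of its speed; a pose out of reach is approached as far as the arm can. A call with a gripper value outside its range is refused whole. The fingers move at their own pace and stop on an object; FORCE is the grip in N (left out, the last holds). Time passes only in rows, so rows that do not move let the fingers close. It gives the time, the measured TCP pose, the force and the opening at its end, in the units of the state.
- r.read_state(): the state, without advancing time (a new reading comes with each control period).
- r.capture(name): name is "scene" or "top" or "wrist"; returns the picture (384x512x3 uint8, red, green, blue); there is no depth.
- r.camera_params(name): a dict with "camera_matrix" (3x3 intrinsics, pixels), "k1" (the pictures are not rectified: a ray, as slopes to the right and down, at radius r is drawn at 1 + k1 r^2 times it, then the intrinsics apply), "xyz" and "rotation" of the camera in the world. Camera axes: x right, y down, z forward; pixel columns grow to the right and rows downward; lengths in m; the calibration is good to about 2 mm. A picture is of the moment at which its call begins: read the wrist's pose just before it. camera_params takes no time and is no camera call; for the wrist camera it gives the pose at the moment of the call.
- r.close_job(): hands the job in, once; it reports no verdict.
The state is a dict: "clock": time; "joint_pos": joint angles; "joint_vel": joint speeds; "effort": joint torques, N m; "position": TCP position; "orientation": TCP orientation; "wrist_force": force on the tool from outside, world axes, zero at the start; "moment": the same for the moment, N m; "width": finger opening in m.
Only numpy, scipy, OpenCV 4.12 (cv2) and the standard library are available. Lean on these libraries where they do the work, as an engineer would, in place of code of your own. Each camera call takes 0.05 s, during which the arm holds its last target.

## Task

Take both capped sample tubes off the sloping wire rack and lay each one level in its own V-groove of the tube mixer, across both rails and centred on them, setting them down gently, either way round. When both are cradled, push the sprung keeper stud between them right in, and only then turn it clockwise a quarter turn until it locks with its bar across both tubes. Leave everything else on the worktop where it lies.

Things in the scene. Friction and masses are not known exactly. Their poses are not given: they have to be found in the camera images.
- tube_left_mid (a point): centre of a capped sample tube, half-way along it: 111 mm long, 18 to 36 g, glass 16.4 mm in diameter over 94 mm, white cap 19.6 mm in diameter over the last 17 mm. z runs along the tube from closed bottom to cap. It starts in the rack's left lane (+y of the rack), axis 32 degrees from level, cap uppermost, bottom end against the rack's foot wire
- tube_right_mid (a point): the same for an identical tube, at the start in the rack's right lane
- rack: fixed steel wire rack, 150 mm wide; origin on the bench below the middle between the two tube centres (85 mm up, 35 mm to either side along y). x points level the way the slope rises (32 degrees), away from the robot. A tube lies on 6 mm cross wires 38 mm below and 30 mm above its centre, between pegs 12.5 mm to either side; at its middle fingers can reach past it, square to the slope
- mixer: fixed tube mixer, white base 150 x 190 mm, top 24 mm up; origin on the bench under its centre. Two 8 mm rails stand along its y at x = -27 and +27 mm (46 mm clear between), each with a 90-degree V-groove at y = +55 and -55 mm; grooves run along x. V bottoms 46 mm, tooth tips 60 mm above the bench. In the middle the stud's housing, 42 mm in diameter, 58 mm high
- groove_left (a point): point where the centre of a tube lies when it is cradled in the groove on the mixer's +y side, 58 mm above the bench, half-way between the rails; x runs along the groove, level; y across; z up
- groove_right (a point): the same for the groove on the mixer's -y side
- keeper_grip (a point): centre of the black grip fin on the keeper stud, midway between the grooves, 94 mm above the bench when the stud is out, moving with it. Fin 40 mm long, 10 thick, 26 high (top 13 mm above this point); under it, in line with it, the steel keeper bar, 124 x 14 x 6 mm (its top 12 mm below this point). x runs along fin and bar, z up; at the start nearly along the grooves
- keeper (a joint): angle of the keeper stud, rad: 0 with the bar along the grooves (it starts between 0 and 0.08), grows as it turns clockwise seen from above, end stop at 1.55 with the bar across both tubes. Out, it is blocked beyond 0.2 and must not be forced; pushed in 6.5 mm or more it turns freely; past about 1.35 it locks when let go
- keeper_press (a joint): how far the stud is pushed in (down), m: 0 out, 0.008 at its stop; the spring pushes back with 5 N when out to 7 N at the stop. Locked, it rises to about 0.0045 and stays there
- hex_key: small black hex key, 21 x 70 x 7 mm, lying between rack and mixer; a bystander, origin at the centre of its underside
- screwdriver_red: screwdriver with red handle, 22 x 159 x 22 mm, lying behind the work; a bystander, origin at the centre of its underside
Things that resemble listed ones, but are neither listed nor needed, are in the scene too. What is shaped like the part that bears tube_right_mid but black or turquoise is not meant.

How it is judged:
By the outcome, as a careful person would: the job done as asked, in the order asked, and still so for the second after the job is handed in, with the robot touching nothing.
It also fails if it takes over 72 s, if anything falls off the work surface, if the arm or the gripper's body presses on something with over 40 N, if the wrist force passes 120 N, or if a joint passes its speed limit or range.

## Working session

There is one attempt and no reset: what is moved stays moved. The work goes in short steps, Python scripts to look and compute and a shell command to move; the robot and the scene stay as the last step left them, time stands still between calls to the robot, and variables do not carry over. Pictures are saved under pics/ and viewed, and the job is handed in when it is done.

```bash
mkdir -p pics; ls; python3 - <<'E'
from cell import r
import cv2,numpy as np
s=r.read_state()
print({k:np.round(v,3).tolist() for k,v in s.items()}, r.grip_depth)
for n in ("scene","top","wrist"):
    p=r.camera_params(n); print(n,{k:np.round(v,4).tolist() for k,v in p.items()})
    cv2.imwrite(f"pics/{n}0.png",cv2.cvtColor(r.capture(n),cv2.COLOR_RGB2BGR))
E
```

```text
pics
{'clock': 0.0, 'joint_pos': [1.125, 0.207, 1.543, 0.0, 1.393, -0.15], 'joint_vel': [0.002, 0.002, -0.001, 0.003, -0.001, 0.001], 'effort': [0.001, -38.304, -29.16, -0.0, 0.01, 0.0], 'position': [0.167, 0.549, 0.23], 'orientation': [[-0.957, 0.291, -0.001], [0.291, 0.957, -0.002], [0.0, -0.002, -1.0]], 'wrist_force': [-0.068, 0.582, -0.513], 'moment': [0.002, 0.011, 0.069], 'width': 0.085} 0.0187
scene {'camera_matrix': [[392.8621, 0.0, 254.1234], [0.0, 392.8621, 189.0999], [0.0, 0.0, 1.0]], 'k1': -0.1213, 'xyz': [-0.1318, 0.8301, 1.0059], 'rotation': [[-0.7511, -0.4418, 0.4906], [-0.6601, 0.4857, -0.5731], [0.0149, -0.7543, -0.6564]]}
top {'camera_matrix': [[409.8472, 0.0, 249.7776], [0.0, 409.8472, 197.027], [0.0, 0.0, 1.0]], 'k1': 0.0302, 'xyz': [0.4411, 0.0268, 1.3374], 'rotation': [[0.0186, -0.9946, 0.102], [-0.9993, -0.0217, -0.03], [0.032, -0.1014, -0.9943]]}
wrist {'camera_matrix': [[301.6355, 0.0, 255.0122], [0.0, 301.6355, 194.1107], [0.0, 0.0, 1.0]], 'k1': -0.0275, 'xyz': [0.1024, 0.5694, 0.3723], 'rotation': [[0.2876, 0.9233, 0.2545], [0.9578, -0.2764, -0.0795], [-0.0031, 0.2667, -0.9638]]}
```

View pics/scene0.png

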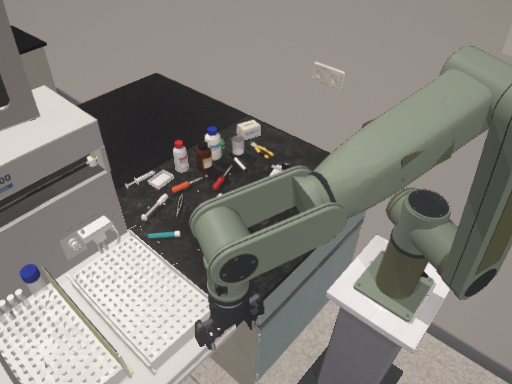

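View pics/top0.png

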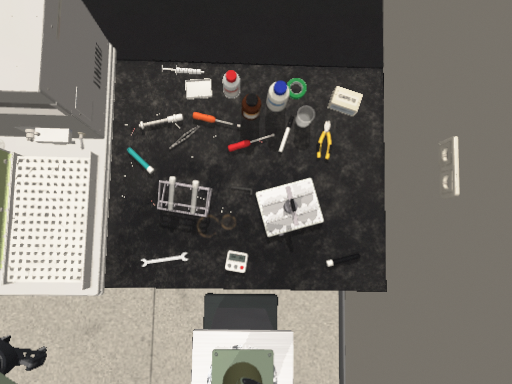

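View pics/wrist0.png

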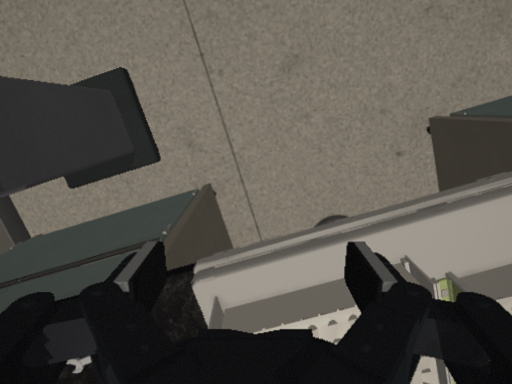

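The top picture shows the rack with two white-capped tubes at (172,190) and (195,190), and the mixer with a dark fin at (291,206). The turquoise one at (140,160) and the black one at (343,260) are decoys. I'll enlarge both areas.

```bash
python3 - <<'E'
import cv2
im=cv2.imread("pics/top0.png")
cv2.imwrite("pics/ta.png",cv2.resize(im[165:235,150:220],None,fx=8,fy=8,interpolation=cv2.INTER_CUBIC))
cv2.imwrite("pics/tb.png",cv2.resize(im[170:245,245:335],None,fx=8,fy=8,interpolation=cv2.INTER_CUBIC))
E
```

```text
(no output)
```

View pics/ta.png

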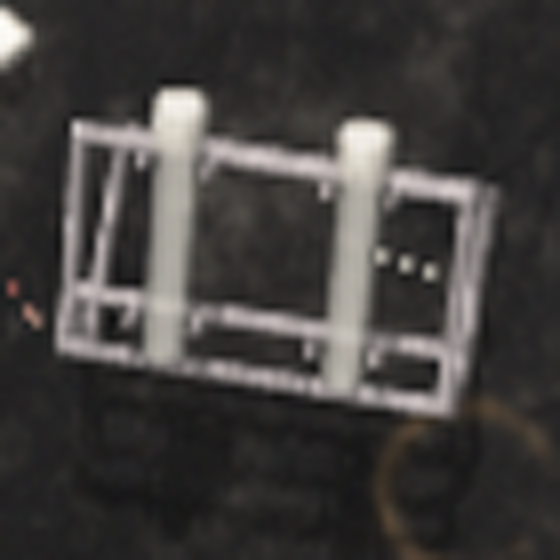

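View pics/tb.png

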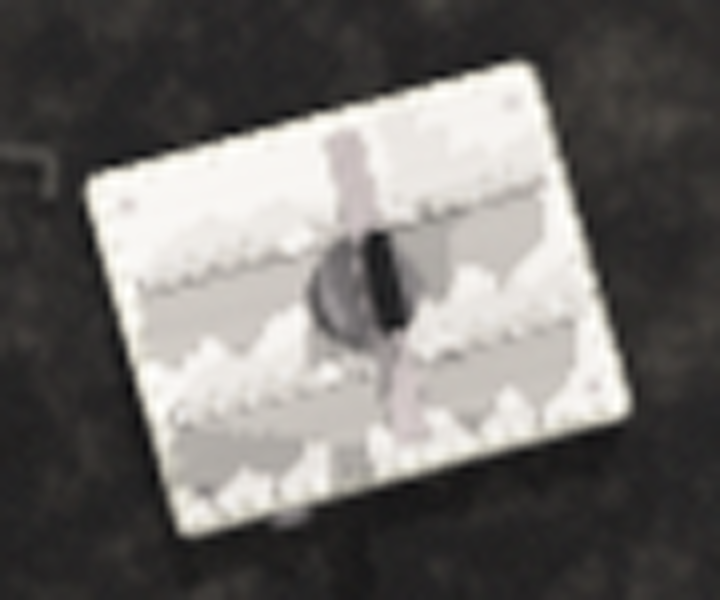

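```bash
cat > h.py <<'E'
import numpy as np,cv2
from scipy.optimize import least_squares
def ray(p,uv):
    K=np.array(p["camera_matrix"]);k=p["k1"]
    d=np.array([(uv[0]-K[0,2])/K[0,0],(uv[1]-K[1,2])/K[1,1]])
    rd=np.hypot(*d);q=rd
    for _ in range(20): q=rd/(1+k*q*q)
    d=d*(q/rd if rd>0 else 1)
    return np.array(p["xyz"]),np.array(p["rotation"])@np.r_[d,1]
def atz(p,uv,z):
    o,d=ray(p,uv);return o+d*(z-o[2])/d[2]
def proj(p,X):
    c=np.array(p["rotation"]).T@(np.array(X)-np.array(p["xyz"]));a=c[:2]/c[2];a=a*(1+p["k1"]*(a@a))
    K=np.array(p["camera_matrix"]);return np.array([K[0,0]*a[0]+K[0,2],K[1,1]*a[1]+K[1,2]])
def Rz(a): return np.array([[np.cos(a),-np.sin(a),0],[np.sin(a),np.cos(a),0],[0,0,1]])
def fit(p,uvs,pts,x0):
    f=lambda v:np.concatenate([proj(p,np.r_[v[:2],0]+Rz(v[2])@np.array(P))-np.array(u) for u,P in zip(uvs,pts)])
    s=least_squares(f,x0);return s.x,s.fun.reshape(-1,2)
E
cat > m1.py <<'E'
from cell import r
from h import *
p=r.camera_params("top")
C=lambda c,o:((c[0]+.5)/8-.5+o[0],(c[1]+.5)/8-.5+o[1])
o=(150,165)
s,c=np.sin(np.radians(32)),np.cos(np.radians(32))
L=[]
# cap end: top edge seen; cap front point of rim highest edge; bottom end at foot
cap=lambda y:[55.5e-3*c-0*s,y,.085+55.5e-3*s]
bot=lambda y:[-55.5e-3*c,y,.085-55.5e-3*s]
uv=[C((180,93),o),C((163,362),o),C((367,124),o),C((341,392),o)]
pts=[cap(.035),bot(.035),cap(-.035),bot(-.035)]
x,e=fit(p,uv,pts,[.5,.15,0]);print("rack",x,np.degrees(x[2]));print(e)
o=(245,170)
uv=[C(q,o) for q in ((86,182),(532,58),(634,415),(185,538))]
pts=[[.075,.095,.024],[.075,-.095,.024],[-.075,-.095,.024],[-.075,.095,.024]]
x,e=fit(p,uv,pts,[.45,-.1,0]);print("mixer",x,np.degrees(x[2]));print(e)
for n,q,z in(("fintop",(386,280),.107),("barA",(348,132),.082),("barB",(407,435),.082)): print(n,atz(p,C(q,o),z), Rz(-x[2])@(atz(p,C(q,o),z)-np.r_[x[:2],0]))
E
python3 m1.py
```

```text
rack [ 0.57064921  0.19511594 -0.13387886] -7.6706934362593895
[[ 0.09599419  0.73786386]
 [-0.02297354 -0.48449729]
 [-0.10269167  0.49485888]
 [ 0.02526959 -0.78649848]]
mixer [ 0.54731812 -0.14159968  0.28756498] 16.47625947646024
[[-0.35517312 -0.24747452]
 [ 0.1449578   0.02845102]
 [ 0.41791067 -0.0717725 ]
 [-0.20319645  0.27686303]]
fintop [ 0.54727116 -0.14084488  0.107     ] [0.00016904 0.00073713 0.107     ]
barA [ 0.60660674 -0.12903713  0.082     ] [ 0.06041703 -0.00476863  0.082     ]
barB [ 0.48993351 -0.15278796  0.082     ] [-0.05820144  0.00554645  0.082     ]
```

```bash
cat > g.py <<'E'
from cell import r
from h import *
from scipy.spatial.transform import Rotation as Ro
GD=r.grip_depth
def tool(n,ydir):
    z=np.array(n)/np.linalg.norm(n);y=np.array(ydir)-z*np.dot(ydir,z);y/=np.linalg.norm(y)
    return np.c_[np.cross(y,z),y,z]
def rel(Rt,pt,show=True):
    s=r.read_state();R0=np.array(s["orientation"]);p0=np.array(s["position"])
    t=R0.T@(np.array(pt)-p0);w=Ro.from_matrix(R0.T@Rt).as_rotvec()
    ang=np.degrees(np.linalg.norm(w))
    N=int(max(1,np.ceil(ang/9.5),np.ceil(np.linalg.norm(t)/.05)))
    def rows(N):
        A=sum(Ro.from_rotvec(w*k/N).as_matrix() for k in range(N));v=np.linalg.solve(A,t)
        return v,np.degrees(w/N)
    v,wn=rows(N)
    print("total t",np.round(t,4),"deg",np.round(np.degrees(w),2),"| N",N,"row",np.round(v,4),np.round(wn,2))
    return
def rackpose(x,side,back,pitch=32):
    c,s=np.cos(np.radians(pitch)),np.sin(np.radians(pitch));Q=Rz(x[2])
    n=Q@[s,0,-c];mid=np.r_[x[:2],0]+Q@[0,.035*side,.085]
    return tool(n,Q@[0,1,0]),mid+n*(GD-back)
def downpose(yaw,p):  # jaw dir at yaw+90deg, tcp p
    return tool([0,0,-1],Rz(yaw)@[0,1,0]),np.array(p)
RACK=np.array([0.5706,0.1951,-0.1339]);MIX=np.array([0.5473,-0.1416,0.2876])
def mixp(y,z,x=0): return np.r_[MIX[:2],0]+Rz(MIX[2])@[x,y,z]
def st():
    s=r.read_state();print({k:np.round(s[k],4).tolist() for k in("clock","position","wrist_force","width","joint_pos")})
E
python3 -c "
from g import *
R,p=rackpose(RACK,0,.11);print(p);rel(R,p)"
```

```text
[0.52265145 0.20155896 0.16242679]
total t [-0.4416 -0.2296  0.0682] deg [ -2.67 -31.95  -8.95] | N 11 row [-0.0363 -0.0239  0.0157] [-0.24 -2.9  -0.81]
```

```bash
python3 -m crank '0.5 0 -0.03 -0.02 0 0 0; 0.5 -0.03 -0.03 -0.02 0 0 0; 0.5 -0.045 -0.025 0 0 0 0; 0.5 -0.045 -0.025 0 0 0 0; 0.5 -0.045 -0.025 0 0 0 0; 0.5 -0.045 -0.025 0 0 0 0; 0.5 -0.045 -0.02 0 0 -4 0; 0.5 -0.045 -0.02 0 0 -4 -1' && python3 -c "
from g import *
st()
R,p=rackpose(RACK,0,.11);rel(R,p)"
```

```text
clock: 1.15
position: [0.4002, 0.2638, 0.2724]
orientation: [[-0.954, 0.268, 0.135], [0.264, 0.963, -0.046], [-0.142, -0.008, -0.99]]
wrist_force: [0.4, 0.5, -0.0]
width: 0.0427
{'clock': 1.15, 'position': [0.4002, 0.2638, 0.2724], 'wrist_force': [0.3532, 0.5371, -0.0448], 'width': 0.0427, 'joint_pos': [0.4697, -0.0895, 1.7751, -0.1042, 1.357, -0.8135]}
total t [-0.1176 -0.0263  0.1281] deg [ -3.15 -23.83  -7.28] | N 4 row [-0.0239 -0.0086  0.0363] [-0.79 -5.96 -1.82]
```

```bash
python3 -m crank '0.5 -0.024 -0.0086 0.036 -0.8 -6 -1.8; 0.5 -0.024 -0.0086 0.036 -0.8 -6 -1.8; 0.5 -0.024 -0.0086 0.036 -0.8 -6 -1.8; 0.5 -0.024 -0.0086 0.025 -0.8 -6 -1.8; 0.5 0 0 0 0 0 0' && python3 - <<'E'
from g import *
R,p=rackpose(RACK,0,.11);rel(R,p)
c=r.camera_params("wrist");im=r.capture("wrist")
import pickle;pickle.dump(c,open("w1.pkl","wb"))
cv2.imwrite("pics/w1.png",cv2.cvtColor(cv2.resize(im,None,fx=1.5,fy=1.5,interpolation=cv2.INTER_CUBIC),cv2.COLOR_RGB2BGR))
s,cc=np.sin(np.radians(32)),np.cos(np.radians(32))
for sd in(1,-1):
  for l in(.0555,.0385,-.0555): print(sd,l,proj(c,np.r_[RACK[:2],0]+Rz(RACK[2])@[l*cc,.035*sd,.085+l*s])*1.5+.25)
E
```

```text
clock: 1.78
position: [0.5225, 0.1977, 0.1719]
orientation: [[-0.832, 0.134, 0.538], [0.113, 0.991, -0.072], [-0.543, 0.001, -0.84]]
wrist_force: [0.1, 0.2, -0.5]
width: 0.0425
total t [0.0054 0.0038 0.0077] deg [ 0.    0.88 -0.07] | N 1 row [0.0054 0.0038 0.0077] [ 0.    0.88 -0.07]
1 0.0555 [448.40937628 373.20174237]
1 0.0385 [449.70867083 346.31520211]
1 -0.0555 [457.55016087 177.61789408]
-1 0.0555 [328.61945755 373.06952632]
-1 0.0385 [327.64860045 346.1643548 ]
-1 -0.0555 [321.81138727 177.33214176]
```

View pics/w1.png

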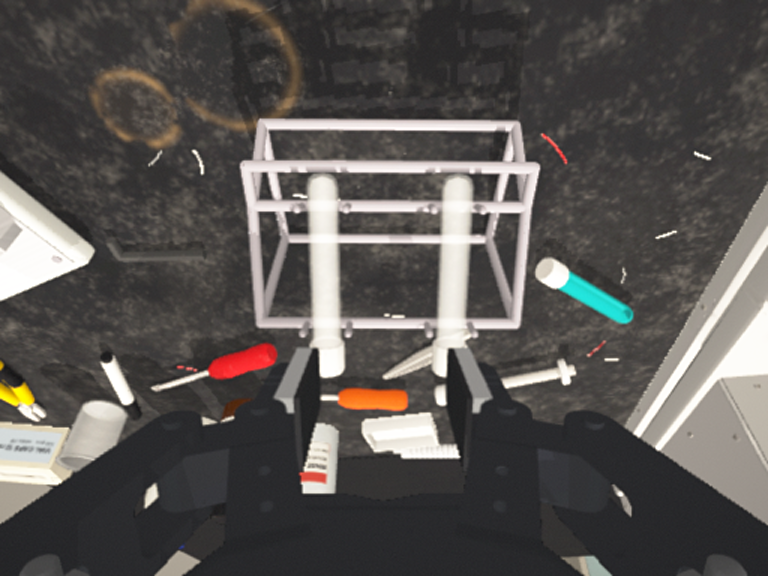

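The wrist picture shows both white-capped tubes in the rack: left tube from (459,176) to (448,374), right tube from (322,175) to (331,374). That's within about 2 px of my projected model. The turquoise tube at (585,290) lies loose and is a decoy. I'll take the left one first.

```bash
python3 -c "
from g import *
R,p=rackpose(RACK,1,.06);rel(R,p)"
```

```text
total t [0.0074 0.0379 0.0586] deg [ 0.07  0.96 -0.09] | N 2 row [0.0036 0.019  0.0293] [ 0.04  0.48 -0.05]
```

```bash
python3 -m crank '0.5 0.0037 0.019 0.02 0 0.5 0; 0.5 0.0037 0.019 0.02 0 0.5 0; 0.5 0 0 0.018 0 0 0;0.5 0 0 0 0 0 0' 25 && python3 - <<'E'
from g import *
R,p=rackpose(RACK,1,.0);rel(R,p)
im=r.capture("wrist")
cv2.imwrite("pics/w2.png",cv2.cvtColor(cv2.resize(im,None,fx=1.5,fy=1.5,interpolation=cv2.INTER_CUBIC),cv2.COLOR_RGB2BGR))
E
```

```text
clock: 2.33
position: [0.5564, 0.2377, 0.1259]
orientation: [[-0.838, 0.135, 0.529], [0.119, 0.991, -0.065], [-0.533, 0.008, -0.846]]
wrist_force: [-0.7, -0.6, -0.4]
width: 0.0426
total t [ 0.0051 -0.0057  0.0638] deg [ 0.35  0.24 -0.33] | N 2 row [ 0.0025 -0.0028  0.0319] [ 0.17  0.12 -0.17]
```

View pics/w2.png

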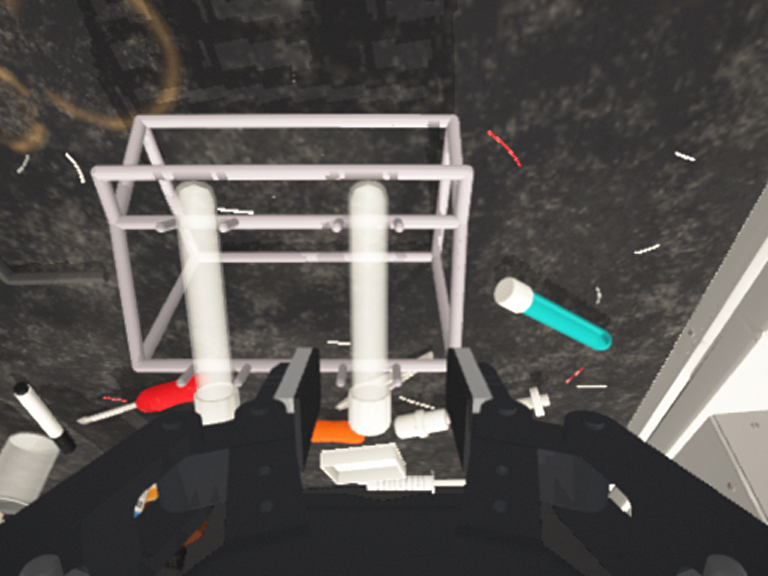

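The left tube is at x≈370 px between the fingers, whose midpoint is at 382. It needs about −5 mm along tool y, which agrees with the calculation.

```bash
python3 -m crank '0.5 0.0025 -0.003 0.01 0 0 0; 0.5 0.0025 -0.003 0.012 0 0 0; 0.5 0 0 0.014 0 0 0;0.5 0 0 0.012 0 0 0; 0.5 0 0 0 0 0 0' && python3 -c "
from g import *
R,p=rackpose(RACK,1,.0);rel(R,p);st()"
```

```text
clock: 3.0
position: [0.5792, 0.2293, 0.0833]
orientation: [[-0.835, 0.135, 0.533], [0.12, 0.991, -0.063], [-0.537, 0.011, -0.844]]
wrist_force: [0.2, -0.3, 0.8]
width: 0.0428
total t [ 0.0026 -0.0002  0.0151] deg [ 0.48  0.48 -0.43] | N 1 row [ 0.0026 -0.0002  0.0151] [ 0.48  0.48 -0.43]
{'clock': 3.0, 'position': [0.5792, 0.2293, 0.0833], 'wrist_force': [0.2095, -0.2629, 0.8171], 'width': 0.0428, 'joint_pos': [0.3652, 0.2772, 1.9239, -0.5566, 0.4922, -0.6314]}
```

```bash
python3 -m crank '0.5 0.0025 0 0.01 0.4 0.4 -0.4; 0.5 0 0 0.005 0 0 0; 0.5 0 0 0 0 0 0' && python3 - <<'E'
from g import *
R,p=rackpose(RACK,1,.0);rel(R,p);st()
im=r.capture("wrist")
cv2.imwrite("pics/w3.png",cv2.cvtColor(cv2.resize(im,None,fx=1.5,fy=1.5,interpolation=cv2.INTER_CUBIC),cv2.COLOR_RGB2BGR))
E
```

```text
clock: 3.38
position: [0.5857, 0.2287, 0.0683]
orientation: [[-0.84, 0.133, 0.526], [0.113, 0.991, -0.07], [-0.531, 0.001, -0.848]]
wrist_force: [-0.3, -0.2, -0.6]
width: 0.0422
total t [ 0.0001 -0.0003 -0.001 ] deg [ 0.06  0.05 -0.01] | N 1 row [ 0.0001 -0.0003 -0.001 ] [ 0.06  0.05 -0.01]
{'clock': 3.375, 'position': [0.5857, 0.2287, 0.0683], 'wrist_force': [-0.2502, -0.2171, -0.5976], 'width': 0.0422, 'joint_pos': [0.3615, 0.3175, 1.908, -0.5752, 0.4803, -0.6194]}
```

View pics/w3.png

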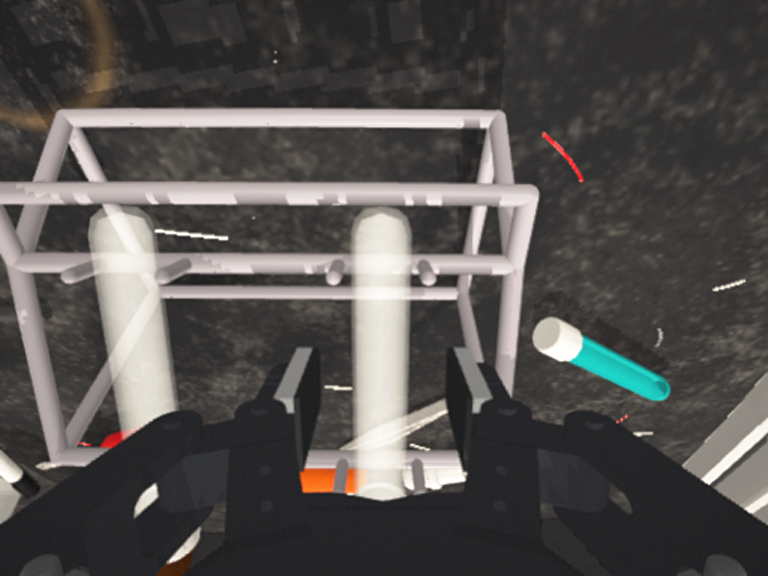

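The tube is centred between the fingers at x≈382, clear of the pegs at 337 and 428. I'll close the gripper.

```bash
python3 -m crank '0.9 0 0 0 0 0 0; 0.9 0 0 0 0 0 0; 0.9 0 0 0 0 0 0;0.9 0 0 0 0 0 0' 25 && python3 -c "
from g import *
R,p=rackpose(RACK,1,.0);rel(R,p);st()"
```

```text
clock: 3.92
position: [0.5857, 0.229, 0.0693]
orientation: [[-0.839, 0.133, 0.527], [0.113, 0.991, -0.069], [-0.532, 0.002, -0.847]]
wrist_force: [0.4, -0.3, -0.2]
width: 0.0156
total t [ 0.0006 -0.0006 -0.0002] deg [ 0.1   0.12 -0.02] | N 1 row [ 0.0006 -0.0006 -0.0002] [ 0.1   0.12 -0.02]
{'clock': 3.925, 'position': [0.5857, 0.229, 0.0693], 'wrist_force': [0.3547, -0.3283, -0.194], 'width': 0.0156, 'joint_pos': [0.362, 0.3156, 1.9083, -0.575, 0.4806, -0.6195]}
```

```bash
python3 -m crank '0.9 0 0 -0.012 0 0 0; 0.9 0 0 -0.025 0 0 0; 0.9 0 0 -0.04 0 0 0; 0.9 0 0 -0.04 0 0 0; 0.9 0 0 -0.04 0 0 0' && python3 - <<'E'
from g import *
st()
print(mixp(.055,.17))
rel(*downpose(MIX[2],mixp(.055,.17)))
im=r.capture("wrist")
cv2.imwrite("pics/w4.png",cv2.cvtColor(cv2.resize(im,None,fx=1.5,fy=1.5,interpolation=cv2.INTER_CUBIC),cv2.COLOR_RGB2BGR))
E
```

```text
clock: 4.55
position: [0.4983, 0.2391, 0.2044]
orientation: [[-0.843, 0.134, 0.522], [0.114, 0.991, -0.071], [-0.527, -0.001, -0.85]]
wrist_force: [0.4, 0.2, 0.1]
width: 0.0154
{'clock': 4.55, 'position': [0.4983, 0.2391, 0.2044], 'wrist_force': [0.3724, 0.2285, 0.131], 'width': 0.0154, 'joint_pos': [0.4603, -0.0427, 1.9738, -0.4314, 0.7847, -0.7342]}
[ 0.53169916 -0.08885899  0.17      ]
total t [-0.0473 -0.3205  0.07  ] deg [ -6.74  31.29 -23.55] | N 7 row [-0.0007 -0.0471  0.0064] [-0.96  4.47 -3.36]
```

View pics/w4.png

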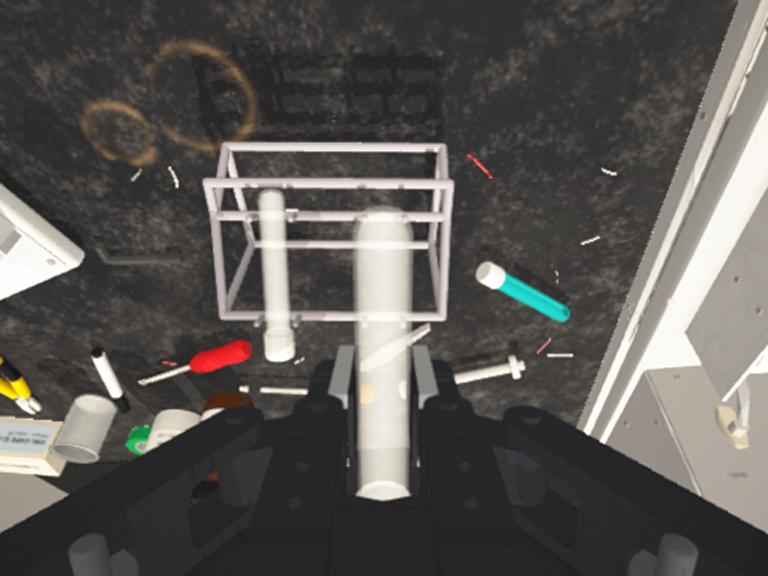

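The tube is held straight between the pads, from (383,215) to (383,490). I'll carry it over to above the left groove.

```bash
python3 -m crank '0.9 -0.0007 -0.047 0.003 -1 4.5 -3.4; 0.9 -0.0007 -0.047 0.005 -1 4.5 -3.4; 0.9 -0.0007 -0.047 0.005 -1 4.5 -3.4; 0.9 -0.0007 -0.047 0.005 -1 4.5 -3.4; 0.9 -0.0007 -0.047 0.005 -1 4.5 -3.4; 0.9 -0.0007 -0.047 0.005 -1 4.5 -3.4; 0.9 -0.0007 -0.035 0.005 -1 4.5 -3.4; 0.9 0 0 0 0 0 0' && python3 - <<'E'
from g import *
st()
rel(*downpose(MIX[2],mixp(.055,.17)))
E
```

```text
clock: 5.6
position: [0.5287, -0.0711, 0.1927]
orientation: [[-0.953, -0.302, 0.015], [-0.302, 0.953, 0.009], [-0.017, 0.004, -1.0]]
wrist_force: [-0.8, 0.7, -0.6]
width: 0.016
{'clock': 5.6, 'position': [0.5287, -0.0711, 0.1927], 'wrist_force': [-0.8171, 0.7289, -0.5636], 'width': 0.016, 'joint_pos': [-0.3038, 0.1454, 1.696, 0.0135, 1.2889, -2.1849]}
total t [ 0.0029 -0.0179  0.0226] deg [0.25 0.95 1.09] | N 1 row [ 0.0029 -0.0179  0.0226] [0.25 0.95 1.09]
```

```bash
python3 -m crank '0.9 0.003 -0.018 0.008 0.2 0.9 1.1; 0.9 0 0 0 0 0 0' && python3 - <<'E'
from g import *
import pickle
st()
rel(*downpose(MIX[2],mixp(.055,.17)))
c=r.camera_params("wrist");im=r.capture("wrist");pickle.dump(c,open("w5.pkl","wb"))
cv2.imwrite("pics/w5raw.png",cv2.cvtColor(im,cv2.COLOR_RGB2BGR))
b=cv2.cvtColor(cv2.resize(im,None,fx=1.5,fy=1.5,interpolation=cv2.INTER_CUBIC),cv2.COLOR_RGB2BGR)
cv2.imwrite("pics/w5.png",b)
def P(n,x,y,z):
    q=proj(c,mixp(y,z,x))*1.5+.25;print(n,np.round(q,1));cv2.drawMarker(b,tuple(int(v) for v in np.round(q)),(0,0,255),0,8)
for x in(-.075,.075):
  for y in(-.095,.095): P("corner",x,y,.024)
for x in(-.031,-.023,.023,.031):
  for y in(.055,-.055): P("V",x,y,.046)
P("fin",.02,0,.107);P("fin",-.02,0,.107)
cv2.imwrite("pics/w5m.png",b)
E
```

```text
clock: 5.85
position: [0.5307, -0.089, 0.1842]
orientation: [[-0.959, -0.283, 0.0], [-0.283, 0.959, 0.001], [-0.001, 0.001, -1.0]]
wrist_force: [-0.9, 0.0, -0.1]
width: 0.0157
{'clock': 5.85, 'position': [0.5307, -0.089, 0.1842], 'wrist_force': [-0.8624, 0.0459, -0.0833], 'width': 0.0157, 'joint_pos': [-0.3277, 0.1726, 1.6831, 0.0011, 1.286, -2.1856]}
total t [-0.001  -0.0002  0.0142] deg [ 0.06  0.03 -0.04] | N 1 row [-0.001  -0.0002  0.0142] [ 0.06  0.03 -0.04]
corner [150.4 156.3]
corner [445.  156.1]
corner [177.5 369.6]
corner [437.1 370.5]
V [382.6 228.9]
V [205.6 228.8]
V [382.5 241.8]
V [206.9 241.6]
V [382.4 311.9]
V [213.9 311.5]
V [382.4 323.5]
V [215.1 323.1]
fin [276.6 342.7]
fin [271.7 267.4]
```

View pics/w5.png

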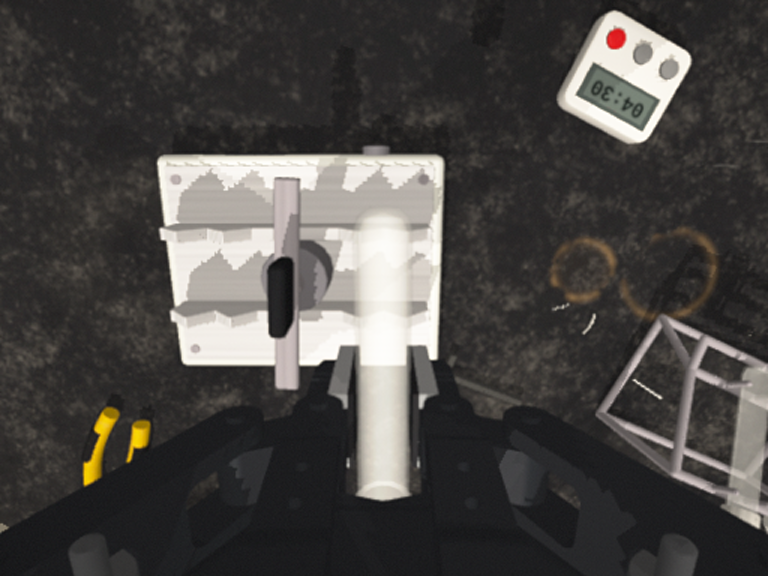

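View pics/w5m.png

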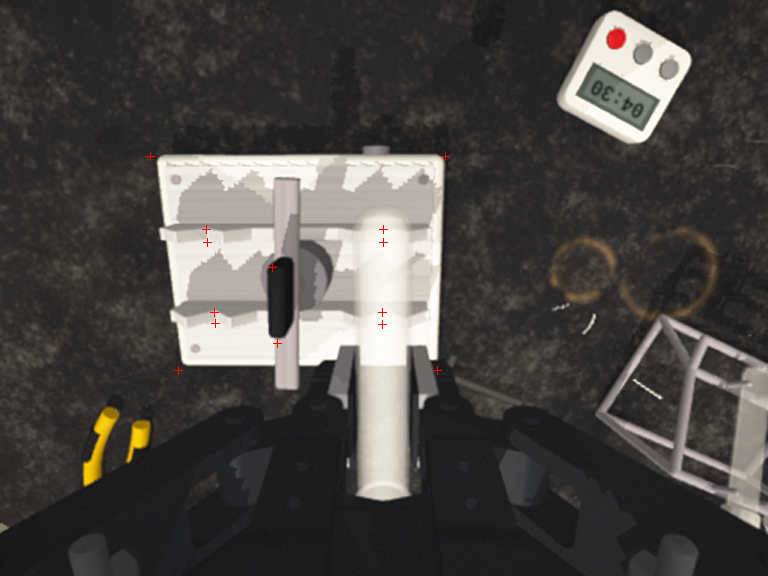

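```bash
python3 - <<'E'
import cv2
im=cv2.imread("pics/w5raw.png")
cv2.imwrite("pics/w5z.png",cv2.resize(im[95:265,95:305],None,fx=3.8,fy=3.5,interpolation=cv2.INTER_CUBIC))
E
```

```text
(no output)
```

View pics/w5z.png

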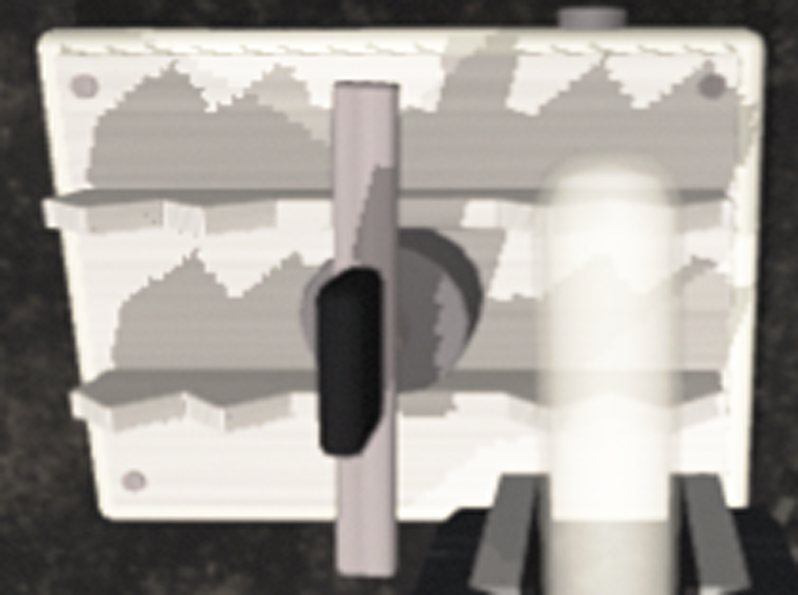

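The grooves fit the model. The left-in-picture V bottoms lie at about (215,312) and (207,228) in the 1.5x picture, against predicted (214,312) and (206,229), so within 1 mm. Lowering now.

```bash
python3 -m crank '0.9 -0.001 0 0.02 0 0 0; 0.9 0 0 0.03 0 0 0; 0.9 0 0 0.03 0 0 0; 0.9 0 0 0.03 0 0 0; 0.9 0 0 0.015 0 0 0;0.9 0 0 0.004 0 0 0; 0.9 0 0 0 0 0 0' && python3 - <<'E'
from g import *
st()
rel(*downpose(MIX[2],mixp(.055,.0393)))
E
```

```text
clock: 6.78
position: [0.533, -0.0825, 0.0569]
orientation: [[-0.957, -0.29, 0.009], [-0.29, 0.957, 0.001], [-0.009, -0.002, -1.0]]
wrist_force: [0.3, 0.7, -0.3]
width: 0.0151
{'clock': 6.775, 'position': [0.533, -0.0825, 0.0569], 'wrist_force': [0.267, 0.6885, -0.3279], 'width': 0.0151, 'joint_pos': [-0.3164, 0.3378, 1.7771, 0.0044, 1.0182, -2.1837]}
total t [ 0.0032 -0.0057  0.0175] deg [-0.1   0.52  0.38] | N 1 row [ 0.0032 -0.0057  0.0175] [-0.1   0.52  0.38]
```

```bash
python3 -m crank '0.9 0.003 -0.006 0 0 0.5 0.4; 0.9 0 0 0 0 0 0' && python3 - <<'E'
from g import *
st()
rel(*downpose(MIX[2],mixp(.055,.0393)))
E
```

```text
clock: 7.02
position: [0.5336, -0.0901, 0.0591]
orientation: [[-0.959, -0.283, 0.005], [-0.283, 0.959, -0.003], [-0.003, -0.004, -1.0]]
wrist_force: [-0.3, -0.1, -0.5]
width: 0.0156
{'clock': 7.025, 'position': [0.5336, -0.0901, 0.0591], 'wrist_force': [-0.3041, -0.1377, -0.4795], 'width': 0.0156, 'joint_pos': [-0.3264, 0.3399, 1.7684, -0.0019, 1.028, -2.1831]}
total t [0.0016 0.0019 0.0198] deg [-0.25  0.2  -0.04] | N 1 row [0.0016 0.0019 0.0198] [-0.25  0.2  -0.04]
```

```bash
python3 -m crank '0.9 0.0015 0.002 0.006 -0.2 0.2 0; 0.9 0 0 0.005 0 0 0; 0.9 0 0 0.004 0 0 0; 0.9 0 0 0 0 0 0' && python3 - <<'E'
from g import *
st()
rel(*downpose(MIX[2],mixp(.055,.0393)))
E
```

```text
clock: 7.52
position: [0.5319, -0.0889, 0.0436]
orientation: [[-0.959, -0.282, 0.001], [-0.282, 0.959, -0.001], [-0.001, -0.001, -1.0]]
wrist_force: [0.5, 0.7, -0.3]
width: 0.0156
{'clock': 7.525, 'position': [0.5319, -0.0889, 0.0436], 'wrist_force': [0.546, 0.6783, -0.3094], 'width': 0.0156, 'joint_pos': [-0.3259, 0.3634, 1.7761, -0.0007, 1.0009, -2.1827]}
total t [0.0002 0.0001 0.0043] deg [-0.06  0.03 -0.07] | N 1 row [0.0002 0.0001 0.0043] [-0.06  0.03 -0.07]
```

```bash
python3 -m crank '0.9 0 0 0.002 0 0 0; 0.9 0 0 0.001 0 0 0; 0.9 0 0 0 0 0 0' && python3 - <<'E'
from g import *
st()
rel(*downpose(MIX[2],mixp(.055,.0393)))
E
```

```text
clock: 7.9
position: [0.532, -0.0881, 0.0408]
orientation: [[-0.959, -0.283, 0.001], [-0.283, 0.959, 0.0], [-0.001, 0.0, -1.0]]
wrist_force: [0.3, 1.1, 1.2]
width: 0.0155
{'clock': 7.9, 'position': [0.532, -0.0881, 0.0408], 'wrist_force': [0.3143, 1.0891, 1.248], 'width': 0.0155, 'joint_pos': [-0.325, 0.3681, 1.7771, 0.0006, 0.9958, -2.1825]}
total t [ 0.0005 -0.0007  0.0015] deg [ 0.    0.05 -0.07] | N 1 row [ 0.0005 -0.0007  0.0015] [ 0.    0.05 -0.07]
```

```bash
python3 -m crank '0.9 0 0 0.001 0 0 0; 0.9 0 0 0 0 0 0' && python3 -m crank '0.9 0 0 0.001 0 0 0; 0.9 0 0 0 0 0 0'
```

```text
clock: 8.15
position: [0.5322, -0.0879, 0.0402]
orientation: [[-0.959, -0.283, 0.001], [-0.283, 0.959, 0.0], [-0.001, 0.0, -1.0]]
wrist_force: [-0.9, 3.1, 2.4]
width: 0.0153
clock: 8.4
position: [0.5322, -0.0878, 0.0394]
orientation: [[-0.959, -0.283, 0.001], [-0.283, 0.959, 0.0], [-0.001, 0.0, -1.0]]
wrist_force: [-2.0, 3.0, 2.4]
width: 0.0154
```

```bash
python3 -m crank '0.9 0.001 0.001 0.0005 0 0 0; 0.9 0 0 0 0 0 0' && python3 -c "
from g import *
st();rel(*downpose(MIX[2],mixp(.055,.0393)))"
```

```text
clock: 8.65
position: [0.5311, -0.0872, 0.0388]
orientation: [[-0.959, -0.283, 0.002], [-0.283, 0.959, 0.0], [-0.002, -0.0, -1.0]]
wrist_force: [-2.2, 2.1, 1.8]
width: 0.0155
{'clock': 8.65, 'position': [0.5311, -0.0872, 0.0388], 'wrist_force': [-2.1905, 2.1317, 1.8416], 'width': 0.0155, 'joint_pos': [-0.3241, 0.3691, 1.7811, 0.0009, 0.9897, -2.1819]}
total t [-0.0001 -0.0017 -0.0005] deg [-0.02  0.11 -0.06] | N 1 row [-0.0001 -0.0017 -0.0005] [-0.02  0.11 -0.06]
```

```bash
python3 -m crank '0.81 0 0 0 0 0 0; 0.78 0 0 0 0 0 0; 0.75 0 0 0 0 0 0; 0.7 0 0 0 0 0 0; 0.7 0 0 0 0 0 0' && python3 - <<'E'
from g import *
st()
im=r.capture("wrist")
cv2.imwrite("pics/w6.png",cv2.cvtColor(cv2.resize(im,None,fx=1.5,fy=1.5,interpolation=cv2.INTER_CUBIC),cv2.COLOR_RGB2BGR))
E
```

```text
clock: 9.28
position: [0.53, -0.0849, 0.0383]
orientation: [[-0.959, -0.283, -0.001], [-0.283, 0.959, 0.004], [-0.0, 0.004, -1.0]]
wrist_force: [-0.8, 2.1, 2.5]
width: 0.0258
{'clock': 9.275, 'position': [0.53, -0.0849, 0.0383], 'wrist_force': [-0.808, 2.1443, 2.5046], 'width': 0.0258, 'joint_pos': [-0.3221, 0.3689, 1.7826, 0.0038, 0.9918, -2.1822]}
```

View pics/w6.png

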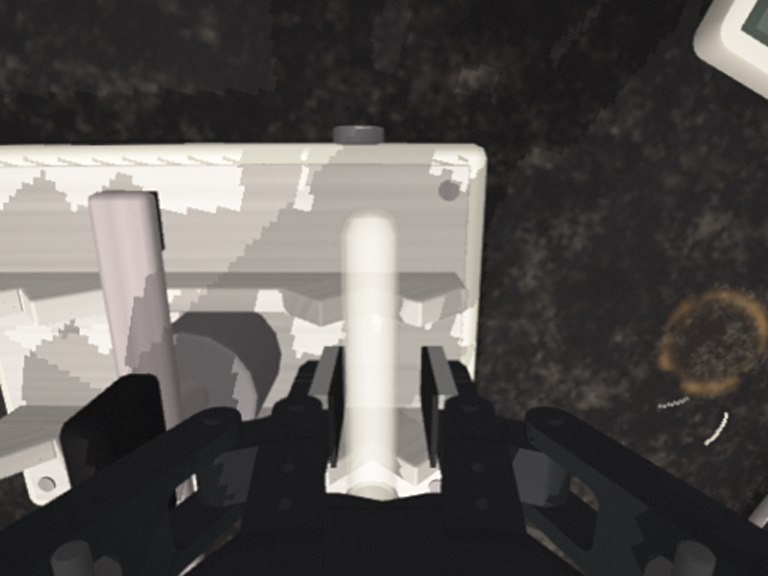

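The tube sits midway between the tooth tips (320 and 415, tube at 368), so it's in the V. The fingers are about 3 mm to +y of it, so I'll centre them and lift off.

```bash
python3 -m crank '0.7 0 -0.003 0 0 0 0; 0.7 0 0 -0.004 0 0 0; 0.7 0 0 -0.01 0 0 0; 0.7 0 0 -0.02 0 0 0;0.7 0 0 -0.03 0 0 0' && python3 -c "
from g import *
st();R,p=rackpose(RACK,-1,.1);print(p);rel(R,p)"
```

```text
clock: 9.95
position: [0.5283, -0.0874, 0.1012]
orientation: [[-0.959, -0.283, -0.007], [-0.283, 0.959, 0.007], [0.005, 0.009, -1.0]]
wrist_force: [-0.0, -0.3, 0.7]
width: 0.0256
{'clock': 9.95, 'position': [0.5283, -0.0874, 0.1012], 'wrist_force': [-0.0189, -0.2556, 0.6514], 'width': 0.0256, 'joint_pos': [-0.3281, 0.2745, 1.7497, 0.0044, 1.1266, -2.1873]}
[0.5232307  0.16616481 0.15394631]
total t [-0.0665  0.2451 -0.0509] deg [  7.14 -31.92  23.35] | N 6 row [-0.006   0.0421 -0.0084] [ 1.19 -5.32  3.89]
```

```bash
python3 -m crank '0.5 0 0 -0.05 0 0 0; 0.5 -0.002 0.035 -0.05 1 -4 3; 0.5 -0.006 0.045 0 1.2 -5.3 3.9; 0.5 -0.006 0.045 0 1.2 -5.3 3.9; 0.5 -0.006 0.045 0 1.2 -5.3 3.9; 0.5 -0.006 0.04 0 1.2 -5.3 3.9; 0.5 -0.006 0.02 0 1.2 -5.3 3.9; 0.5 0 0 0 0 0 0' && python3 - <<'E'
from g import *
R,p=rackpose(RACK,-1,.06);rel(R,p)
im=r.capture("wrist")
cv2.imwrite("pics/w7.png",cv2.cvtColor(cv2.resize(im,None,fx=1.5,fy=1.5,interpolation=cv2.INTER_CUBIC),cv2.COLOR_RGB2BGR))
b=r.capture("top")
cv2.imwrite("pics/top7.png",cv2.cvtColor(cv2.resize(b[160:250,145:340],None,fx=4,fy=4,interpolation=cv2.INTER_CUBIC),cv2.COLOR_RGB2BGR))
E
```

```text
clock: 10.95
position: [0.5376, 0.1402, 0.2213]
orientation: [[-0.83, 0.139, 0.54], [0.113, 0.99, -0.081], [-0.546, -0.006, -0.838]]
wrist_force: [-0.6, 0.5, 1.0]
width: 0.0423
total t [0.0524 0.0245 0.0865] deg [-0.47  1.12 -0.05] | N 3 row [0.0173 0.0081 0.029 ] [-0.16  0.37 -0.02]
```

View pics/w7.png

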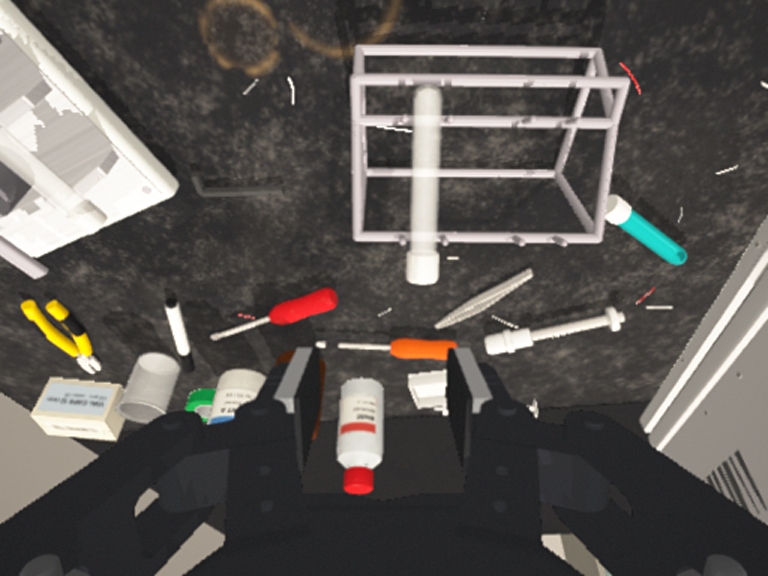

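View pics/top7.png

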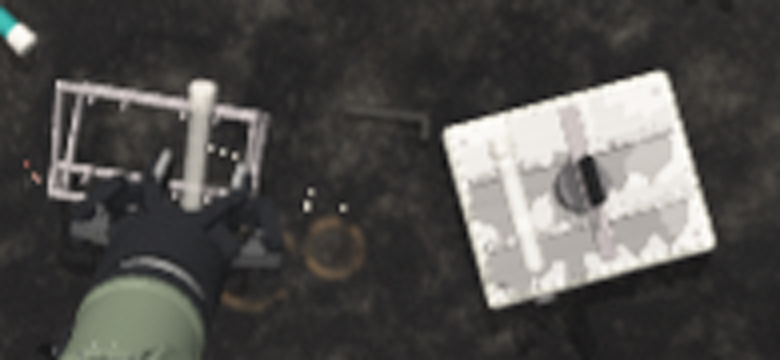

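The left tube lies in the left groove: top crop, (497,140) to (536,270). The right tube is still in the rack: wrist picture, (427,85) to (423,283). Going for the right one.

```bash
python3 -m crank '0.5 0.018 0.008 0.026 0 0.4 0; 0.5 0.018 0.008 0.026 0 0.4 0; 0.5 0.017 0.0085 0.03 -0.4 0.4 0; 0.5 0 0 0 0 0 0' && python3 - <<'E'
from g import *
from cell import r
p=r.camera_params("top")
for u in((269.2,195.2),(279,227.4)):
    q=atz(p,u,.058);print(Rz(-MIX[2])@(q-np.r_[MIX[:2],0]))
R,p=rackpose(RACK,-1,.0);rel(R,p)
E
```

```text
clock: 11.55
position: [0.5485, 0.1567, 0.1271]
orientation: [[-0.837, 0.145, 0.528], [0.123, 0.989, -0.078], [-0.534, -0.001, -0.846]]
wrist_force: [0.3, -0.4, -0.6]
width: 0.0426
[0.05035546 0.05687262 0.058     ]
[-0.05502046  0.05464271  0.058     ]
total t [0.0084 0.0064 0.0632] deg [-0.41  0.26 -0.56] | N 2 row [0.0042 0.0032 0.0316] [-0.2   0.13 -0.28]
```

```bash
python3 -m crank '0.5 0.004 0.0032 0.01 -0.4 0.2 -0.5; 0.5 0.004 0.0032 0.012 0 0 0; 0.5 0 0 0.014 0 0 0;0.5 0 0 0.01 0 0 0; 0.5 0 0 0 0 0 0' && python3 - <<'E'
from g import *
R,p=rackpose(RACK,-1,.0);rel(R,p)
E
```

```text
clock: 12.18
position: [0.5729, 0.1593, 0.0866]
orientation: [[-0.835, 0.136, 0.533], [0.116, 0.991, -0.071], [-0.537, 0.002, -0.843]]
wrist_force: [0.1, 0.0, 0.6]
width: 0.043
total t [0.007  0.0002 0.0162] deg [ 0.03  0.51 -0.21] | N 1 row [0.007  0.0002 0.0162] [ 0.03  0.51 -0.21]
```

```bash
python3 -m crank '0.5 0.007 0 0.003 0 0.5 0; 0.5 0 0 0.008 0 0 0;0.5 0 0 0.003 0 0 0; 0.5 0 0 0 0 0 0' && python3 - <<'E'
from g import *
R,p=rackpose(RACK,-1,.0);rel(R,p)
im=r.capture("wrist")
cv2.imwrite("pics/w8.png",cv2.cvtColor(cv2.resize(im,None,fx=1.5,fy=1.5,interpolation=cv2.INTER_CUBIC),cv2.COLOR_RGB2BGR))
E
```

```text
clock: 12.68
position: [0.5746, 0.1594, 0.0703]
orientation: [[-0.84, 0.136, 0.525], [0.117, 0.991, -0.07], [-0.53, 0.003, -0.848]]
wrist_force: [0.5, 0.0, 0.9]
width: 0.0429
total t [-0.0004 -0.0001  0.0017] deg [ 0.06  0.01 -0.19] | N 1 row [-0.0004 -0.0001  0.0017] [ 0.06  0.01 -0.19]
```

View pics/w8.png

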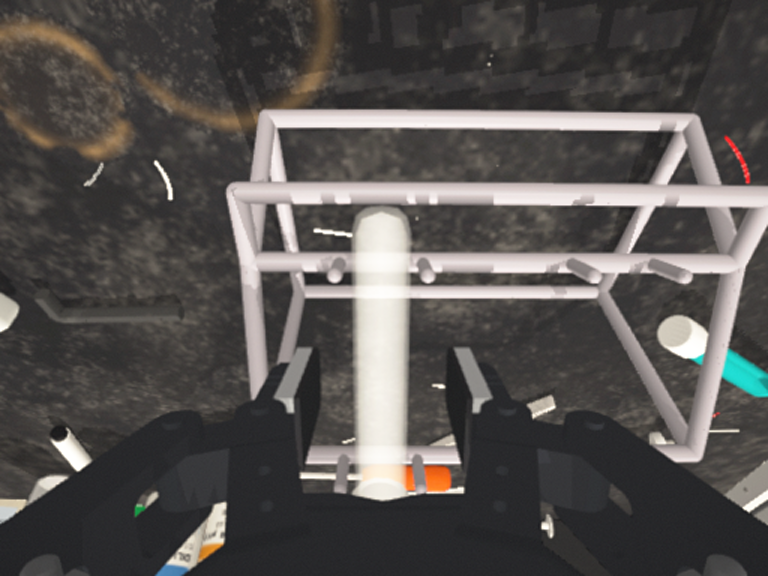

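The right tube is centred between the pads at x≈382, and the pads are clear of the wires.

```bash
python3 -m crank '0.9 0 0 0.001 0 0 0; 0.9 0 0 0 0 0 0; 0.9 0 0 0 0 0 0;0.9 0 0 0 0 0 0' 25 && python3 -c "
from g import *
R,p=rackpose(RACK,-1,.0);rel(R,p)"
```

```text
clock: 13.22
position: [0.5752, 0.1594, 0.07]
orientation: [[-0.84, 0.136, 0.526], [0.117, 0.991, -0.07], [-0.531, 0.003, -0.848]]
wrist_force: [1.0, 0.6, -0.7]
width: 0.0154
total t [ 0.     -0.0003  0.001 ] deg [ 0.07  0.05 -0.2 ] | N 1 row [ 0.     -0.0003  0.001 ] [ 0.07  0.05 -0.2 ]
```

```bash
python3 -m crank '0.9 0 0 -0.012 0 0 0; 0.9 0 0 -0.025 0 0 0; 0.9 0 0 -0.04 0 0 0; 0.9 0 0 -0.04 0 0 0; 0.9 0 0 -0.045 0 0 0' && python3 - <<'E'
from g import *
st()
rel(*downpose(MIX[2],mixp(-.055,.18)))
im=r.capture("wrist")
cv2.imwrite("pics/w9.png",cv2.cvtColor(im,cv2.COLOR_RGB2BGR))
E
```

```text
clock: 13.85
position: [0.485, 0.1702, 0.2091]
orientation: [[-0.843, 0.137, 0.52], [0.117, 0.991, -0.071], [-0.524, 0.001, -0.852]]
wrist_force: [1.1, 0.1, 0.1]
width: 0.0158
{'clock': 13.85, 'position': [0.485, 0.1702, 0.2091], 'wrist_force': [1.1422, 0.0806, 0.0505], 'width': 0.0158, 'joint_pos': [0.308, -0.1699, 2.0753, -0.3337, 0.7569, -0.9375]}
total t [-0.0931 -0.3505  0.0911] deg [ -6.65  31.15 -23.73] | N 8 row [-0.0059 -0.0462  0.0067] [-0.83  3.89 -2.97]
```

View pics/w9.png

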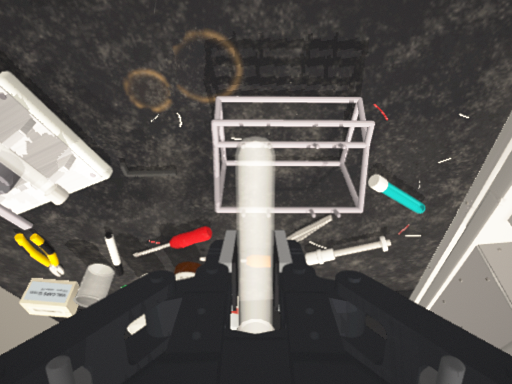

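The second tube is held straight, from (257,143) to (257,325), and the rack is empty. Carrying it over to above the right groove.

```bash
python3 -m crank '0.9 -0.006 -0.046 0.002 -0.8 3.9 -3; 0.9 -0.006 -0.046 0.003 -0.8 3.9 -3; 0.9 -0.006 -0.046 0.004 -0.8 3.9 -3; 0.9 -0.006 -0.046 0.004 -0.8 3.9 -3; 0.9 -0.006 -0.046 0.004 -0.8 3.9 -3; 0.9 -0.006 -0.046 0.004 -0.8 3.9 -3; 0.9 -0.006 -0.046 0.004 -0.8 3.9 -3; 0.9 -0.006 -0.04 0 -0.8 3.9 -3; 0.9 0 0 0 0 0 0' && python3 - <<'E'
from g import *
st()
rel(*downpose(MIX[2],mixp(-.055,.16)))
E
```

```text
clock: 15.02
position: [0.5578, -0.1834, 0.2221]
orientation: [[-0.952, -0.305, 0.017], [-0.305, 0.952, -0.0], [-0.016, -0.006, -1.0]]
wrist_force: [-0.4, 0.1, -0.3]
width: 0.0158
{'clock': 15.025, 'position': [0.5578, -0.1834, 0.2221], 'wrist_force': [-0.3629, 0.1451, -0.2515], 'width': 0.0158, 'joint_pos': [-0.469, 0.2289, 1.5341, 0.0073, 1.3635, -2.3512]}
total t [-0.0006 -0.0116  0.0621] deg [-0.31  0.91  1.28] | N 2 row [-0.0005 -0.0058  0.0311] [-0.15  0.45  0.64]
```

```bash
python3 -m crank '0.9 0 -0.0055 0.015 -0.3 0.9 1.2; 0.9 0 -0.005 0.025 0 0 0; 0.9 0 0 0 0 0 0' && python3 - <<'E'
from g import *
st()
rel(*downpose(MIX[2],mixp(-.0543,.08)))
c=r.camera_params("wrist");im=r.capture("wrist")
b=cv2.cvtColor(cv2.resize(im,None,fx=1.5,fy=1.5,interpolation=cv2.INTER_CUBIC),cv2.COLOR_RGB2BGR)
cv2.imwrite("pics/w10.png",b)
for l in(.0555,.0385,-.0555):
  for y in (-.055,.055): print(l,y,np.round(proj(c,mixp(y,.058,l))*1.5+.25,1))
for x in(-.031,-.023,.023,.031):
  for y in(.055,-.055): print("V",x,y,np.round(proj(c,mixp(y,.046,x))*1.5+.25,1))
E
```

```text
clock: 15.4
position: [0.5592, -0.1907, 0.1801]
orientation: [[-0.959, -0.284, -0.002], [-0.284, 0.959, 0.002], [0.001, 0.002, -1.0]]
wrist_force: [0.0, -0.2, -0.4]
width: 0.0154
{'clock': 15.4, 'position': [0.5592, -0.1907, 0.1801], 'wrist_force': [0.0428, -0.2413, -0.4358], 'width': 0.0154, 'joint_pos': [-0.4755, 0.2863, 1.5526, 0.0009, 1.3054, -2.3349]}
total t [-0.0026 -0.0041  0.1001] deg [ 0.14 -0.08  0.04] | N 3 row [-0.0009 -0.0013  0.0334] [ 0.05 -0.03  0.01]
0.0555 -0.055 [375.  370.9]
0.0555 0.055 [546.9 371.1]
0.0385 -0.055 [375.  346.1]
0.0385 0.055 [549.6 346.3]
-0.0555 -0.055 [374.9 192.9]
-0.0555 0.055 [566.  194.1]
V -0.031 0.055 [554.1 233.5]
V -0.031 -0.055 [375.2 232.7]
V -0.023 0.055 [552.8 246.4]
V -0.023 -0.055 [375.2 245.6]
V 0.023 0.055 [545.5 316.9]
V 0.023 -0.055 [375.2 316.5]
V 0.031 0.055 [544.3 328.6]
V 0.031 -0.055 [375.2 328.2]
```

View pics/w10.png

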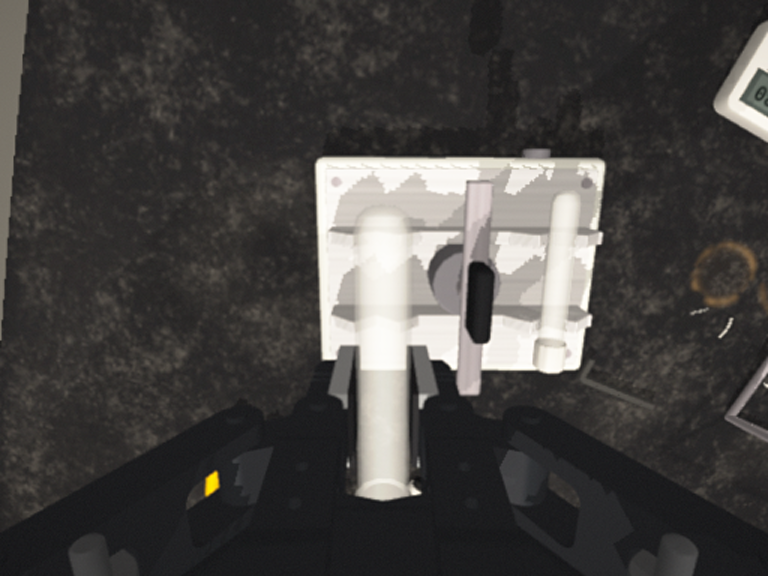

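The left tube runs from (566,192) to (549,372). Predicted for a centred, cradled tube was (566,194) to (547,371), so it's good. Lowering the second tube.

```bash
python3 -m crank '0.9 -0.0025 -0.004 0.02 0 0 0; 0.9 0 0 0.03 0 0 0; 0.9 0 0 0.03 0 0 0; 0.9 0 0 0.02 0 0 0;0.9 0 0 0.01 0 0 0; 0.9 0 0 0 0 0 0' && python3 - <<'E'
from g import *
rel(*downpose(MIX[2],mixp(-.0543,.0393)))
E
```

```text
clock: 16.2
position: [0.5661, -0.1929, 0.0696]
orientation: [[-0.958, -0.287, 0.007], [-0.287, 0.958, -0.002], [-0.006, -0.004, -1.0]]
wrist_force: [-0.1, -0.3, -0.1]
width: 0.0155
total t [0.0037 0.0003 0.0302] deg [-0.22  0.34  0.18] | N 1 row [0.0037 0.0003 0.0302] [-0.22  0.34  0.18]
```

```bash
python3 -m crank '0.9 0.004 0.0005 0.007 -0.2 0.3 0.2; 0.9 0 0 0.007 0 0 0; 0.9 0 0 0.006 0 0 0; 0.9 0 0 0 0 0 0' && python3 - <<'E'
from g import *
rel(*downpose(MIX[2],mixp(-.0543,.0393)))
E
```

```text
clock: 16.7
position: [0.5638, -0.1945, 0.0507]
orientation: [[-0.959, -0.283, 0.005], [-0.283, 0.959, -0.002], [-0.004, -0.003, -1.0]]
wrist_force: [-0.4, 0.4, 0.0]
width: 0.0152
total t [0.0008 0.0011 0.0114] deg [-0.2   0.23 -0.04] | N 1 row [0.0008 0.0011 0.0114] [-0.2   0.23 -0.04]
```

```bash
python3 -m crank '0.9 0.001 0.001 0.004 -0.2 0.2 0; 0.9 0 0 0.003 0 0 0; 0.9 0 0 0.0015 0 0 0; 0.9 0 0 0 0 0 0' && python3 - <<'E'
from g import *
rel(*downpose(MIX[2],mixp(-.0543,.0393)))
E
```

```text
clock: 17.2
position: [0.5629, -0.194, 0.0421]
orientation: [[-0.959, -0.283, 0.001], [-0.283, 0.959, -0.0], [-0.001, -0.0, -1.0]]
wrist_force: [0.7, -0.3, -0.1]
width: 0.0151
total t [0.0001 0.0004 0.0028] deg [-0.02  0.05 -0.04] | N 1 row [0.0001 0.0004 0.0028] [-0.02  0.05 -0.04]
```

```bash
python3 -m crank '0.9 0 0.0003 0.001 0 0 0; 0.9 0 0 0.001 0 0 0; 0.9 0 0 0 0 0 0' ; python3 -m crank '0.9 0 0 0.001 0 0 0;  0.9 0 0 0 0 0 0'
```

```text
clock: 17.58
position: [0.5633, -0.1941, 0.0405]
orientation: [[-0.959, -0.283, 0.002], [-0.283, 0.959, -0.001], [-0.002, -0.001, -1.0]]
wrist_force: [-0.1, 0.4, -0.6]
width: 0.0154
clock: 17.82
position: [0.5636, -0.1945, 0.0397]
orientation: [[-0.959, -0.283, 0.003], [-0.283, 0.959, -0.002], [-0.002, -0.002, -1.0]]
wrist_force: [-0.6, -0.7, 0.1]
width: 0.0154
```

```bash
python3 -m crank '0.9 0 0 0.001 0 0 0;  0.9 0 0 0 0 0 0';  python3 -m crank '0.9 0 0 0.0007 0 0 0;  0.9 0 0 0 0 0 0'; python3 -c "
from g import *
rel(*downpose(MIX[2],mixp(-.0543,.0393)))"
```

```text
clock: 18.08
position: [0.5638, -0.1944, 0.0395]
orientation: [[-0.959, -0.283, 0.003], [-0.283, 0.959, -0.001], [-0.002, -0.002, -1.0]]
wrist_force: [0.4, -0.3, 0.1]
width: 0.0153
clock: 18.32
position: [0.5638, -0.1944, 0.0394]
orientation: [[-0.959, -0.283, 0.003], [-0.283, 0.959, -0.001], [-0.002, -0.002, -1.0]]
wrist_force: [-0.6, -0.4, 1.0]
width: 0.0156
total t [0.0008 0.001  0.0001] deg [-0.12  0.13 -0.04] | N 1 row [0.0008 0.001  0.0001] [-0.12  0.13 -0.04]
```

```bash
python3 -m crank '0.9 0 0.0007 0.001 0 0 0;  0.9 0 0 0 0 0 0'; python3 -c "
from g import *
rel(*downpose(MIX[2],mixp(-.0543,.0393)))"
```

```text
clock: 18.58
position: [0.5639, -0.1944, 0.0394]
orientation: [[-0.959, -0.283, 0.003], [-0.283, 0.959, -0.002], [-0.003, -0.003, -1.0]]
wrist_force: [-0.9, -0.3, 2.3]
width: 0.0155
total t [0.0009 0.001  0.0001] deg [-0.19  0.15 -0.04] | N 1 row [0.0009 0.001  0.0001] [-0.19  0.15 -0.04]
```

Contact at 2.3 N and the height has stopped changing at 39.4 mm (39.3 expected), so the tube is seated. I'll open slowly.

```bash
python3 -m crank '0.81 0 0 0 0 0 0; 0.78 0 0 0 0 0 0; 0.75 0 0 0 0 0 0; 0.7 0 0 0 0 0 0; 0.7 0 0 0 0 0 0' && python3 - <<'E'
from g import *
st()
im=r.capture("wrist")
cv2.imwrite("pics/w11.png",cv2.cvtColor(cv2.resize(im,None,fx=1.5,fy=1.5,interpolation=cv2.INTER_CUBIC),cv2.COLOR_RGB2BGR))
E
```

```text
clock: 19.2
position: [0.5655, -0.1967, 0.04]
orientation: [[-0.959, -0.282, 0.007], [-0.282, 0.959, -0.006], [-0.005, -0.008, -1.0]]
wrist_force: [-0.1, -2.2, 1.6]
width: 0.0255
{'clock': 19.2, 'position': [0.5655, -0.1967, 0.04], 'wrist_force': [-0.1099, -2.187, 1.5512], 'width': 0.0255, 'joint_pos': [-0.4782, 0.4682, 1.6299, -0.0022, 1.0344, -2.3342]}
```

View pics/w11.png

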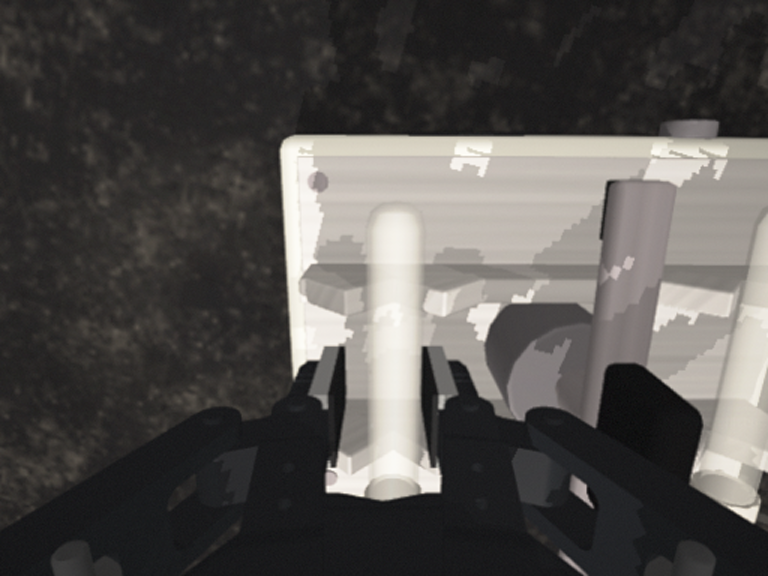

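The tube at x≈395 sits midway between the tips (347 and 440). I'll centre the fingers by 2.5 mm and lift off.

```bash
python3 -m crank '0.71 0 0.0025 0 0 0 0; 0.71 0 0 -0.004 0 0 0; 0.71 0 0 -0.01 0 0 0; 0.7 0 0 -0.02 0 0 0;0.7 0 0 -0.04 0 0 0;0.6 0 0 -0.05 0 0 0;0.6 0 0 -0.02 0 0 0;0.6 0 0 0 0 0 0' && python3 - <<'E'
from g import *
st()
c=r.camera_params("wrist");im=r.capture("wrist")
import pickle;pickle.dump(c,open("w12.pkl","wb"))
cv2.imwrite("pics/w12raw.png",cv2.cvtColor(im,cv2.COLOR_RGB2BGR))
b=cv2.cvtColor(cv2.resize(im,None,fx=1.5,fy=1.5,interpolation=cv2.INTER_CUBIC),cv2.COLOR_RGB2BGR)
cv2.imwrite("pics/w12.png",b)
for l in(.0555,-.0555):
  for y in (-.055,.055): print(l,y,np.round(proj(c,mixp(y,.058,l))*1.5+.25,1))
for a in (0,.04,.08):
  for x in(-.062,.062): print("bar",a,x,np.round(proj(c,mixp(-x*np.sin(a),.082,x*np.cos(a)))*1.5+.25,1))
E
```

```text
clock: 20.25
position: [0.5607, -0.1878, 0.186]
orientation: [[-0.959, -0.285, -0.001], [-0.285, 0.958, 0.002], [0.0, 0.003, -1.0]]
wrist_force: [-0.6, 0.2, -0.1]
width: 0.0342
{'clock': 20.25, 'position': [0.5607, -0.1878, 0.186], 'wrist_force': [-0.6031, 0.1699, -0.0551], 'width': 0.0342, 'joint_pos': [-0.4704, 0.281, 1.5464, 0.0017, 1.3161, -2.3307]}
0.0555 -0.055 [371.4 363.6]
0.0555 0.055 [540.4 363.9]
-0.0555 -0.055 [371.  188.2]
-0.0555 0.055 [558.6 189.5]
bar 0 -0.062 [473.9 178.3]
bar 0 0.062 [461.9 390.5]
bar 0.04 -0.062 [478.6 178.5]
bar 0.04 0.062 [457.8 390.4]
bar 0.08 -0.062 [483.2 178.8]
bar 0.08 0.062 [453.7 390.2]
```

View pics/w12.png

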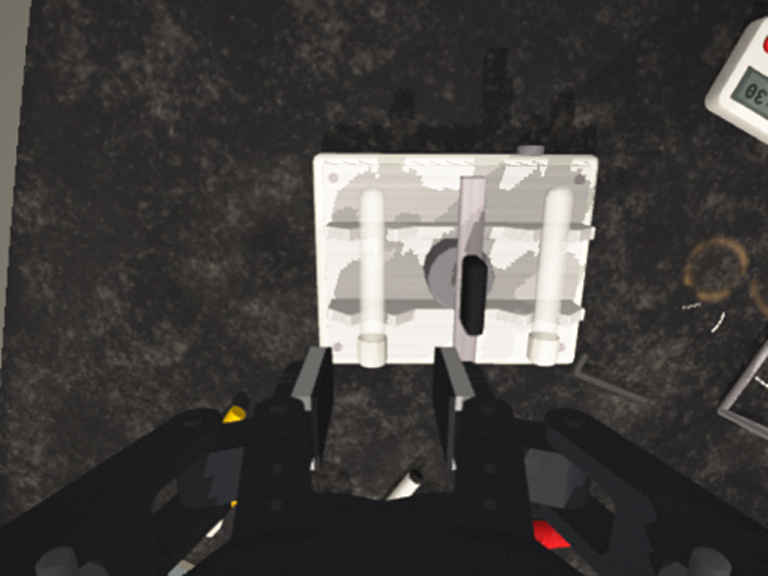

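```bash
python3 - <<'E'
import cv2
im=cv2.imread("pics/w12raw.png")
cv2.imwrite("pics/w12z.png",cv2.resize(im[110:245,270:350],None,fx=6,fy=4.4,interpolation=cv2.INTER_CUBIC))
im=cv2.imread("pics/w5raw.png")
cv2.imwrite("pics/w5y.png",cv2.resize(im[110:265,150:230],None,fx=6,fy=3.8,interpolation=cv2.INTER_CUBIC))
E
```

```text
(no output)
```

View pics/w12z.png

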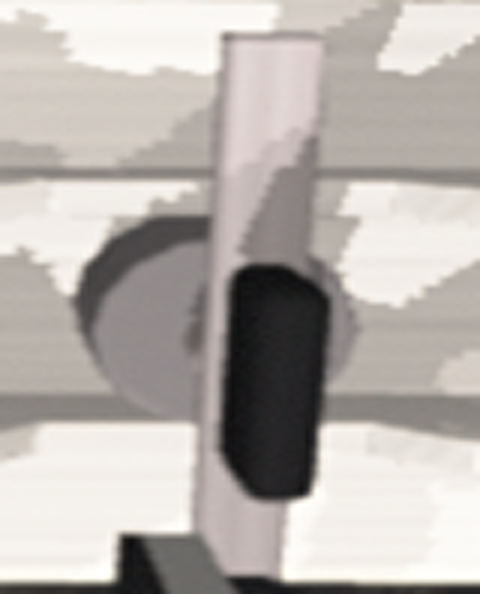

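View pics/w5y.png

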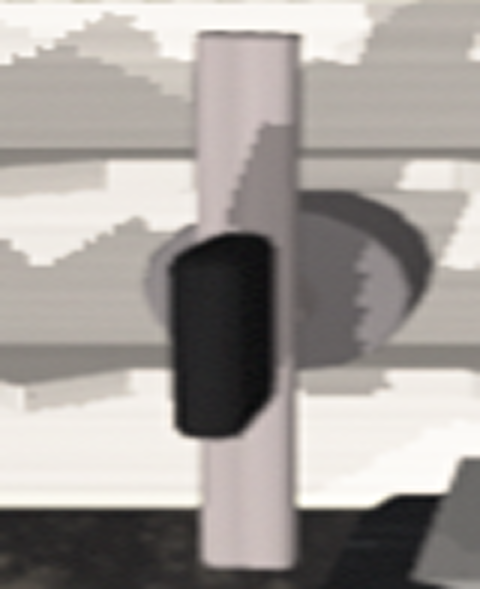

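```bash
python3 - <<'E'
from g import *
import pickle
c5=pickle.load(open("w5.pkl","rb"));c12=pickle.load(open("w12.pkl","rb"))
q=lambda c,o,f:((c[0]+.5)/f[0]-.5+o[0],(c[1]+.5)/f[1]-.5+o[1])
a=[q(u,(150,110),(6,3.8)) for u in((198,35),(296,35),(204,568),(297,568))]
b=[q(u,(270,110),(6,4.4)) for u in((224,38),(322,38))]
loc=lambda X:(Rz(-MIX[2])@(X-np.r_[MIX[:2],0]))
A=[loc(atz(c5,u,.082)) for u in a];B=[loc(atz(c12,u,.082)) for u in b]
print(np.round(A,4));print(np.round(B,4))
l=loc(atz(c12,q((283,560),(270,110),(6,4.4)),.082));print(l, loc(atz(c12,q((200,520),(270,110),(6,4.4)),.082)))
E
```

```text
[[-0.0623 -0.0021  0.082 ]
 [-0.0623  0.0108  0.082 ]
 [ 0.0597 -0.0087  0.082 ]
 [ 0.0597  0.0052  0.082 ]]
[[-0.0623 -0.0071  0.082 ]
 [-0.0624  0.0059  0.082 ]]
[0.03925293 0.00671946 0.082     ] [ 0.03068608 -0.00593063  0.082     ]
```

Both tubes match the cradled model: right (372,188) to (371,366), left (559,188) to (543,365), all within about 2 px. The bar now lies at an angle of about 0, so a finger linkage probably brushed it back against its 0 stop. Moving above the fin.

```bash
python3 -c "
from g import *
rel(*downpose(MIX[2],mixp(.0003,.14)))"
```

```text
total t [-0.0008  0.0479  0.0451] deg [ 0.21 -0.09  0.09] | N 2 row [-0.0004  0.024   0.0225] [ 0.1  -0.05  0.04]
```

```bash
python3 -m crank '0.6 0 0.024 0 0 0 0; 0.6 0 0.024 0.015 0.2 0 0; 0.6 0 0 0.02 0 0 0;0.6 0 0 0 0 0 0' && python3 - <<'E'
from g import *
rel(*downpose(MIX[2],mixp(.0003,.14)))
c=r.camera_params("wrist");im=r.capture("wrist")
b=cv2.cvtColor(cv2.resize(im,None,fx=1.5,fy=1.5,interpolation=cv2.INTER_CUBIC),cv2.COLOR_RGB2BGR)
cv2.imwrite("pics/w13.png",b)
for x in(-.02,.02):
  for y in (-.005,.005): print("fin",x,y,np.round(proj(c,mixp(y,.107,x))*1.5+.25,1))
for y in (-.007,.007): print("bar",y,np.round(proj(c,mixp(y,.082,-.062))*1.5+.25,1))
E
```

```text
clock: 20.8
position: [0.54, -0.1335, 0.1427]
orientation: [[-0.958, -0.286, -0.014], [-0.286, 0.958, 0.008], [0.011, 0.011, -1.0]]
wrist_force: [-0.5, -0.7, -1.1]
width: 0.0342
total t [-0.0047 -0.0096  0.0025] deg [ 0.66 -0.65  0.16] | N 1 row [-0.0047 -0.0096  0.0025] [ 0.66 -0.65  0.16]
fin -0.02 -0.005 [346.  299.2]
fin -0.02 0.005 [370.4 299.2]
fin 0.02 -0.005 [347.5 388.1]
fin 0.02 0.005 [370.6 388.1]
bar -0.007 [343.9 191.8]
bar 0.007 [375.7 191.9]
```

View pics/w13.png

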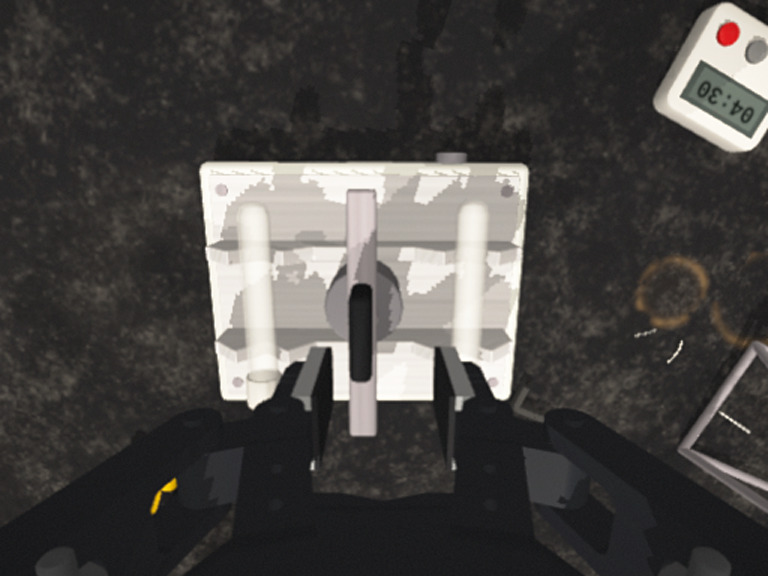

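The fin spans 349–372 px and the bar end 347–376, against predicted 346–370 and 344–376. So it's at +0.7 mm in y with an angle of about 0. Aligning over it and lowering.

```bash
python3 -m crank '0.6 -0.0045 -0.009 0 0.6 -0.6 0; 0.6 0 0 0 0 0 0' && python3 - <<'E'
from g import *
rel(*downpose(MIX[2],mixp(.0008,.086)))
E
```

```text
clock: 21.1
position: [0.5487, -0.1416, 0.1444]
orientation: [[-0.958, -0.286, 0.003], [-0.286, 0.958, -0.001], [-0.003, -0.001, -1.0]]
wrist_force: [0.2, 0.6, 0.8]
width: 0.0339
total t [0.0015 0.0013 0.0584] deg [-0.09  0.15  0.16] | N 2 row [0.0007 0.0006 0.0292] [-0.04  0.07  0.08]
```

```bash
python3 -m crank '0.6 0.001 0.001 0.015 0 0.1 0.1; 0.6 0 0 0.018 0 0 0; 0.6 0 0 0.012 0 0 0; 0.6 0 0 0.004 0 0 0; 0.6 0 0 0 0 0 0' && python3 - <<'E'
from g import *
rel(*downpose(MIX[2],mixp(.0008,.086)))
E
```

```text
clock: 21.72
position: [0.5471, -0.1413, 0.0915]
orientation: [[-0.959, -0.283, 0.0], [-0.283, 0.959, -0.001], [0.0, -0.001, -1.0]]
wrist_force: [-0.5, 1.0, -0.4]
width: 0.0341
total t [-0.0001  0.0005  0.0055] deg [-0.03 -0.01 -0.02] | N 1 row [-0.0001  0.0005  0.0055] [-0.03 -0.01 -0.02]
```

```bash
python3 -m crank '0.6 0 0.0005 0.005 0 0 0; 0.6 0 0 0 0 0 0' 60 && python3 -m crank '0.8 0 0 0 0 0 0; 1 0 0 0 0 0 0; 1 0 0 0 0 0 0; 1 0 0 0 0 0 0' && python3 - <<'E'
from g import *
st()
rel(*downpose(MIX[2],mixp(.0008,.086)))
im=r.capture("wrist")
cv2.imwrite("pics/w14.png",cv2.cvtColor(cv2.resize(im,None,fx=1.5,fy=1.5,interpolation=cv2.INTER_CUBIC),cv2.COLOR_RGB2BGR))
E
```

```text
clock: 21.98
position: [0.5474, -0.141, 0.0867]
orientation: [[-0.959, -0.283, 0.001], [-0.283, 0.959, -0.001], [-0.001, -0.001, -1.0]]
wrist_force: [-0.4, 0.3, -1.0]
width: 0.0342
clock: 22.48
position: [0.5478, -0.141, 0.0875]
orientation: [[-0.959, -0.283, 0.002], [-0.283, 0.959, -0.001], [-0.002, -0.002, -1.0]]
wrist_force: [0.5, -0.3, -0.9]
width: 0.0087
{'clock': 22.475, 'position': [0.5478, -0.141, 0.0875], 'wrist_force': [0.4811, -0.3081, -0.8981], 'width': 0.0087, 'joint_pos': [-0.4047, 0.3441, 1.6903, -0.0004, 1.1048, -2.2626]}
total t [0.0006 0.0003 0.0015] deg [-0.1   0.1  -0.02] | N 1 row [0.0006 0.0003 0.0015] [-0.1   0.1  -0.02]
```

View pics/w14.png

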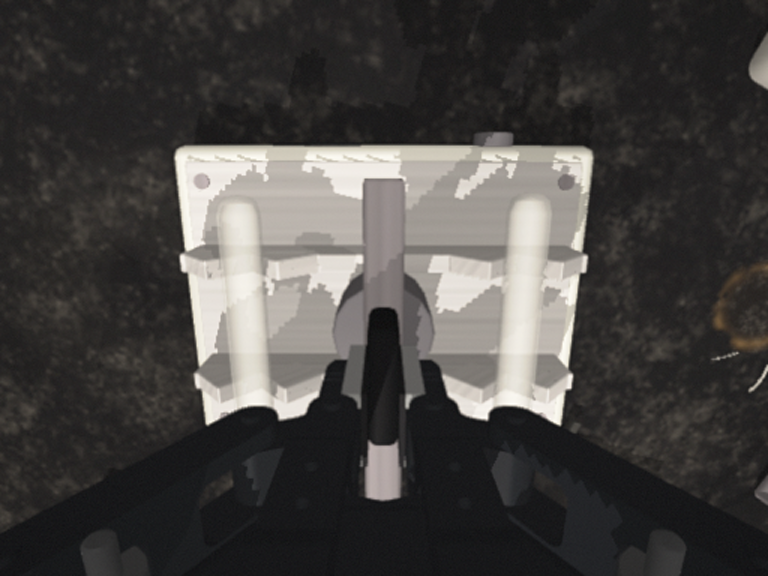

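The fin is gripped, centred in the jaws at x≈383. Now I'll push the stud in.

```bash
python3 -m crank '1 0 0 0.004 0 0 0; 1 0 0 0.004 0 0 0; 1 0 0 0 0 0 0' && python3 -c "
from g import *
st()"
```

```text
clock: 22.9
position: [0.5478, -0.141, 0.0804]
orientation: [[-0.959, -0.283, 0.002], [-0.283, 0.959, -0.001], [-0.001, -0.002, -1.0]]
wrist_force: [-2.0, 0.4, 4.5]
width: 0.0087
{'clock': 22.9, 'position': [0.5478, -0.141, 0.0804], 'wrist_force': [-2.0412, 0.3631, 4.529], 'width': 0.0087, 'joint_pos': [-0.4047, 0.3542, 1.6937, -0.0005, 1.0914, -2.2625]}
```

```bash
python3 -m crank '1 0 0 0.002 0 0 0; 1 0 0 0 0 0 0'; python3 -m crank '1 0 0 0.002 0 0 0; 1 0 0 0.001 0 0 0'
```

```text
clock: 23.15
position: [0.5479, -0.141, 0.0798]
orientation: [[-0.959, -0.283, 0.001], [-0.283, 0.959, -0.001], [-0.001, -0.002, -1.0]]
wrist_force: [-2.2, 1.2, 4.1]
width: 0.0084
clock: 23.4
position: [0.5479, -0.141, 0.0794]
orientation: [[-0.959, -0.284, 0.001], [-0.284, 0.959, -0.001], [-0.0, -0.001, -1.0]]
wrist_force: [-4.6, 2.3, 7.3]
width: 0.0089
```

It's at its stop: 8 mm of travel, force 7.3 N. Now I'll turn it clockwise, which is positive about tool z, while keeping the push on.

```bash
python3 -m crank '1 0 0 0.002 0 0 5; 1 0 0 0.002 0 0 7; 1 0 0 0.002 0 0 8' && python3 -c "
from g import *
st()
R,p=downpose(MIX[2],mixp(0,.0795));rel(R,p)"
```

```text
clock: 23.78
position: [0.548, -0.1416, 0.0793]
orientation: [[-0.997, 0.071, -0.0], [0.071, 0.997, -0.003], [0.0, -0.003, -1.0]]
wrist_force: [-7.0, 2.0, 14.3]
width: 0.0087
{'clock': 23.775, 'position': [0.548, -0.1416, 0.0793], 'wrist_force': [-6.9676, 1.9826, 14.2686], 'width': 0.0087, 'joint_pos': [-0.4043, 0.3575, 1.6919, -0.003, 1.0914, -1.9029]}
total t [ 0.0007 -0.     -0.0002] deg [ -0.15  -0.04 -20.54] | N 3 row [ 0.0002  0.     -0.0001] [-0.05 -0.01 -6.85]
```

```bash
python3 -m crank '1 0.0005 0 0.001 0 0 8.5; 1 0.0005 0 0.001 0 0 8.5; 1 0 0 0.001 0 0 8.5; 1 0 0 0.001 0 0 8.5' && python3 -c "
from g import *
st()
R,p=downpose(MIX[2],mixp(0,.0795));rel(R,p)"
```

```text
clock: 24.28
position: [0.5475, -0.1427, 0.0794]
orientation: [[-0.776, 0.631, 0.0], [0.631, 0.776, -0.005], [-0.004, -0.004, -1.0]]
wrist_force: [-3.8, 1.1, 9.1]
width: 0.0086
{'clock': 24.275, 'position': [0.5475, -0.1427, 0.0794], 'wrist_force': [-3.7607, 1.1008, 9.0986], 'width': 0.0086, 'joint_pos': [-0.4051, 0.3562, 1.6936, -0.0055, 1.0894, -1.2906]}
total t [ 0.0009  0.0007 -0.0001] deg [ -0.31   0.08 -55.6 ] | N 6 row [ 0.0001  0.0002 -0.    ] [-0.05  0.01 -9.27]
```

```bash
python3 -m crank '1 0 0 0.001 0 0 8.5; 1 0 0 0.001 0 0 8.5; 1 0 0 0.001 0 0 8.5; 1 0 0 0.001 0 0 5; 1 0 0 0.001 0 0 0' && python3 - <<'E'
from g import *
st();print(np.round(r.read_state()["moment"],3))
R,p=downpose(MIX[2],mixp(0,.0795));rel(R,p)
im=r.capture("wrist")
cv2.imwrite("pics/w15.png",cv2.cvtColor(cv2.resize(im,None,fx=1.5,fy=1.5,interpolation=cv2.INTER_CUBIC),cv2.COLOR_RGB2BGR))
E
```

```text
clock: 24.9
position: [0.5467, -0.1432, 0.0794]
orientation: [[-0.332, 0.943, -0.003], [0.943, 0.332, -0.006], [-0.005, -0.005, -1.0]]
wrist_force: [-3.7, 0.6, 8.7]
width: 0.0087
{'clock': 24.9, 'position': [0.5467, -0.1432, 0.0794], 'wrist_force': [-3.7047, 0.6214, 8.6559], 'width': 0.0087, 'joint_pos': [-0.4054, 0.3565, 1.6931, -0.0078, 1.0919, -0.74]}
[0.348 0.632 0.009]
total t [ 0.0013  0.0011 -0.0001] deg [-4.400e-01  3.000e-02 -8.711e+01] | N 10 row [ 0.      0.0002 -0.    ] [-0.04  0.   -8.71]
```

View pics/w15.png

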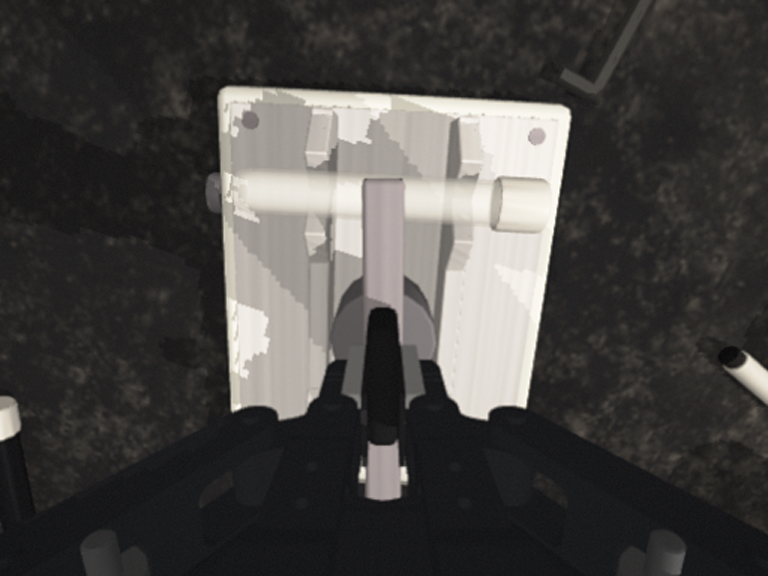

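The bar now crosses the left tube at (383,195) and the tool has turned 87° (1.52 rad). I'll add a touch more, ease up so it locks, and let go.

```bash
python3 -m crank '1 0 0 0.001 0 0 1.5; 1 0 0 -0.002 0 0 0.5; 1 0 0 -0.002 0 0 0; 1 0 0 0 0 0 0' && python3 -c "
from g import *
st();print(np.round(r.read_state()['moment'],3))"
```

```text
clock: 25.45
position: [0.5466, -0.1433, 0.083]
orientation: [[-0.299, 0.954, -0.003], [0.954, 0.299, -0.007], [-0.005, -0.005, -1.0]]
wrist_force: [-1.2, -0.2, 2.3]
width: 0.0084
{'clock': 25.45, 'position': [0.5466, -0.1433, 0.083], 'wrist_force': [-1.2109, -0.2298, 2.3018], 'width': 0.0084, 'joint_pos': [-0.4055, 0.3513, 1.6915, -0.008, 1.0989, -0.7051]}
[0.196 0.185 0.029]
```

```bash
python3 -m crank '0.85 0 0 0 0 0 0; 0.75 0 0 0 0 0 0; 0.65 0 0 0 0 0 0; 0.65 0 0 -0.01 0 0 0; 0.65 0 0 -0.03 0 0 0; 0.65 0 0 -0.05 0 0 0; 0.65 0 0 -0.05 0 0 0; 0.65 0 0 0 0 0 0' && python3 - <<'E'
from g import *
st()
c=r.camera_params("wrist");im=r.capture("wrist")
cv2.imwrite("pics/w16.png",cv2.cvtColor(cv2.resize(im,None,fx=1.5,fy=1.5,interpolation=cv2.INTER_CUBIC),cv2.COLOR_RGB2BGR))
for s in(-.062,.062):
  print("bar end", np.round(proj(c,mixp(-s*np.sin(1.55),.0775,s*np.cos(1.55)))*1.5+.25,1))
for y in(.055,-.055):
  for l in(-.0555,.0555): print("tube",y,l,np.round(proj(c,mixp(y,.058,l))*1.5+.25,1))
E
```

```text
clock: 26.45
position: [0.5477, -0.1427, 0.2291]
orientation: [[-0.298, 0.954, -0.0], [0.954, 0.298, -0.008], [-0.007, -0.003, -1.0]]
wrist_force: [0.3, -0.1, 0.0]
width: 0.0301
{'clock': 26.45, 'position': [0.5477, -0.1427, 0.2291], 'wrist_force': [0.344, -0.0787, 0.0203], 'width': 0.0301, 'joint_pos': [-0.4037, 0.1885, 1.5677, -0.0073, 1.3829, -0.7055]}
bar end [382.8 171.2]
bar end [383.2 353.8]
tube 0.055 -0.0555 [302.3 179.9]
tube 0.055 0.0555 [467.  183.1]
tube -0.055 -0.0555 [306.7 332.9]
tube -0.055 0.0555 [456.8 335.7]
```

View pics/w16.png

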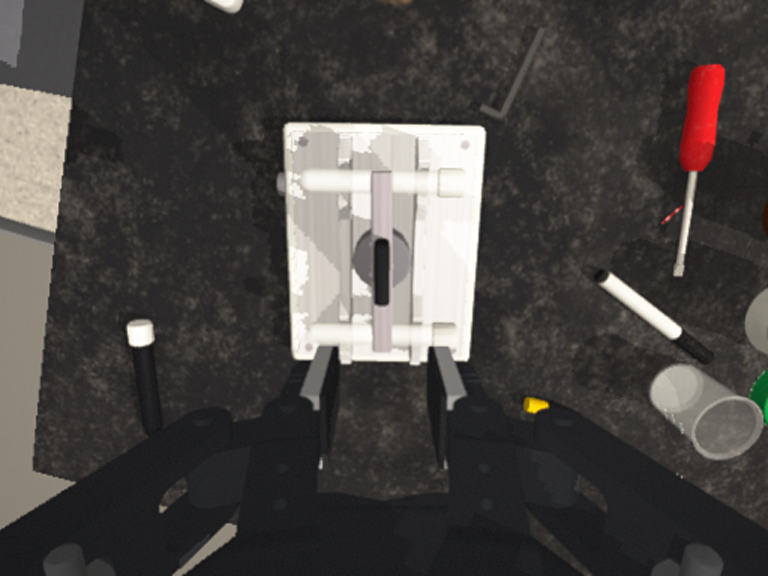

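```bash
python3 - <<'E'
from g import *
b=r.capture("top");cv2.imwrite("pics/topZ.png",cv2.cvtColor(cv2.resize(b[50:300,100:395],None,fx=2.4,fy=2.4,interpolation=cv2.INTER_CUBIC),cv2.COLOR_RGB2BGR))
im=cv2.imread("pics/w16.png");cv2.imwrite("pics/w16z.png",cv2.resize(im[110:370,270:500],None,fx=2.2,fy=2.2))
E
```

```text
(no output)
```

View pics/topZ.png

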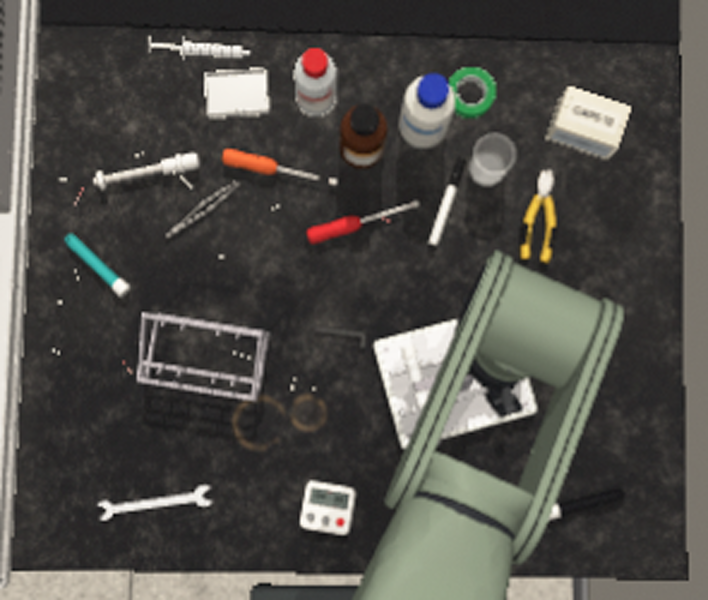

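View pics/w16z.png

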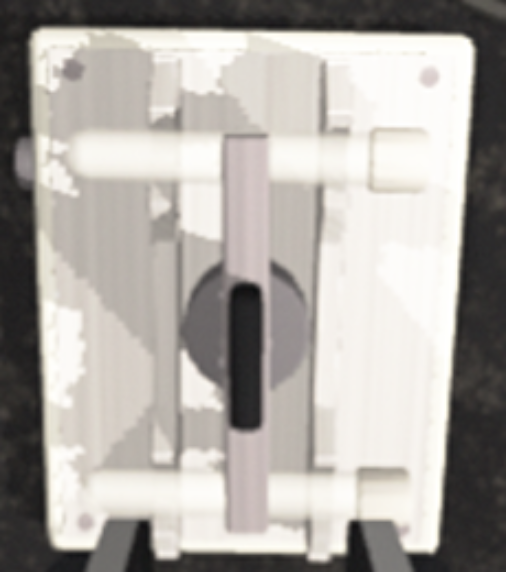

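The rack is empty and the bystanders are where they were. Both tubes lie across both rails, and the bar crosses both of them at their middle. Handing in.

```bash
python3 -c "
from cell import r
print(r.close_job())"
```

```text
the job is handed in; nothing more can be done
None
```

I laid both tubes in their own grooves of the mixer, then pushed the keeper stud in to its stop. With it held in, I turned it clockwise to the end, eased it up and let go. I handed in at about 26.5 s; the limit is 72 s.

- **Tubes:** in the last wrist pictures both lie level across both rails and centred, within about 1–2 mm of where they should be.
- **Keeper:** the bar crosses both tubes after release. The stud stayed about 4.5 mm in while I eased the grip, and the spring force on the wrist dropped to about 2 N. The length of the bar in the picture also fits the locked height. I had no direct reading of the lock itself.
- **Bystanders:** the top picture shows the hex key, the red screwdriver and the decoy tubes where they lay.

Some checks disagreed or were off:
- **Mixer base corners:** in the first wrist view they came out about 3% narrower than my model. I relied on the V-grooves instead, which matched within 1 mm.
- **Keeper bar:** it was at about 0.05–0.08 rad at first and near 0 before I gripped it. One of the gripper's linkages probably nudged it while I was releasing the tubes, when the sideways wrist force read about 2 N. The stud was out at the time and the bar stayed well inside its free range.
- **Left tube:** setting it down about 1 mm off-centre gave contact forces of about 3 N before it settled into the V.

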